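Put the Raman microscope's optics into their nests

TASK

Put the microscope's four loose optics away: the wide objective into the large round nest, the slim objective into the small round nest, the filter cube into the square nest and the filter cassette into the oblong nest. Each must finish upright, flat on the floor of its nest inside the rim, the cube and the cassette lined up with the sides of theirs. Set every part down gently, never drop it or knock it over, and leave the oil bottle and the joystick where they are.

Things in the scene. Friction and masses are not known exactly. Their poses are not given: they have to be found in the camera images.
- wide_objective: Short, wide microscope objective, steel, standing on its flat foot, lens up: plain cylinder 48 mm in diameter up to 36 mm height, then a dark cone to the 44 mm top. Origin: centre of the underside; z up. About 160 g. Starts anywhere mid-bench among the others, turned up to 32 degrees.
- slim_objective: Tall, slim microscope objective, steel, standing on its flat foot, lens up: plain cylinder 28 mm in diameter up to 46 mm height, then a dark cone narrowing to the 62 mm top. Origin: centre of the underside; z up. About 110 g. Starts anywhere mid-bench among the others, turned up to 32 degrees.
- filter_cube: Aluminium filter cube with a round amber window in its top, 40 x 40 mm in plan, 42 mm tall, standing upright. Origin: centre of the underside; z up. x and y are normal to its side faces. About 120 g. Starts anywhere mid-bench among the others, turned up to 32 degrees.
- filter_cassette: Long aluminium filter cassette with two round windows in its top, 30 mm wide (its x), 90 mm long (its y), 26 mm tall (z), lying flat. Origin: centre of the underside; z up. About 130 g. Starts anywhere mid-bench among the others, turned up to 32 degrees.
- wide_nest: Large round open nest, 64 mm inside and 72 mm outside diameter, for the wide objective. Grey plastic, black lining on the floor, fixed to the bench; floor 3 mm thick, wall 4 mm thick, rim 10 mm above the bench, 8 mm of play all round. Origin: centre of the underside, on the bench; z up. Starts anywhere mid-bench among the others, turned up to 32 degrees.
- slim_nest: Small round open nest, 44 mm inside and 52 mm outside diameter, for the slim objective. Grey plastic, black lining on the floor, fixed to the bench; floor 3 mm thick, wall 4 mm thick, rim 10 mm above the bench, 8 mm of play all round. Origin: centre of the underside, on the bench; z up. Starts anywhere mid-bench among the others, turned up to 32 degrees.
- square_nest: Square open nest, 56 x 56 mm inside and 64 x 64 mm outside, x and y normal to its walls, for the filter cube (any quarter turn). Grey plastic, black lining on the floor, fixed to the bench; floor 3 mm thick, wall 4 mm thick, rim 10 mm above the bench, 8 mm of play all round. Origin: centre of the underside, on the bench; z up. Starts anywhere mid-bench among the others, turned up to 32 degrees.
- long_nest: Oblong open nest, 46 mm (x) by 106 mm (y) inside and 54 x 114 mm outside, for the filter cassette (either way round). Grey plastic, black lining on the floor, fixed to the bench; floor 3 mm thick, wall 4 mm thick, rim 10 mm above the bench, 8 mm of play all round. Origin: centre of the underside, on the bench; z up. Starts anywhere mid-bench among the others, turned up to 32 degrees.
- oil_bottle: Bystander: small amber glass bottle with black cap, 30 mm in diameter, 65 mm tall, loose, at the left side of the work. Origin: centre of the underside. Not to be disturbed.
- joystick: Bystander: black stage joystick box, 100 x 85 x 30 mm with a stick to 82 mm height, loose, at the right side of the work. Origin: centre of the underside. Not to be disturbed.

How it is judged:
At the end, for the whole second after the job is handed in: Each part stands on the floor of its own nest (underside under 6 mm above the nest's, tilt under 0.1 rad), centre within 10 mm (objectives) or 13 mm (cube, cassette) of the nest's; cube (any quarter turn) and cassette (either way) within 0.26 rad of its sides; all released, at rest (horizontal distance between wide_objective and wide_nest below 0.01 m and z of wide_objective in the frame of wide_nest below 0.006 m and angle between each of wide_objective, slim_objective, filter_cube, filter_cassette's own z axis and vertical below 0.1 rad and linear speed of each of wide_objective, slim_objective, filter_cube, filter_cassette below 0.02 m/s and angular speed of each of wide_objective, slim_objective, filter_cube, filter_cassette below 0.2 rad/s and contact force between each of wide_objective, slim_objective, filter_cube, filter_cassette and the fingers below 0.1 N and horizontal distance between slim_objective and slim_nest below 0.01 m and z of slim_objective in the frame of slim_nest below 0.006 m and horizontal distance between filter_cube and square_nest below 0.013 m and z of filter_cube in the frame of square_nest below 0.006 m and horizontal distance between filter_cassette and long_nest below 0.013 m and z of filter_cassette in the frame of long_nest below 0.006 m and (angle between the x axis of filter_cube and the x axis of square_nest, either way round below 0.26 rad or angle between the x axis of filter_cube and the y axis of square_nest, either way round below 0.26 rad) and angle between the y axis of filter_cassette and the y axis of long_nest, either way round below 0.26 rad); the robot touches nothing.
It fails at once if a part was let go or dropped while more than 45 mm above the bench ((height (world z) of wide_objective above 0.045 m and contact force between wide_objective and the fingers below 0.05 N) or (height (world z) of slim_objective above 0.045 m and contact force between slim_objective and the fingers below 0.05 N) or (height (world z) of filter_cube above 0.045 m and contact force between filter_cube and the fingers below 0.05 N) or (height (world z) of filter_cassette above 0.045 m and contact force between filter_cassette and the fingers below 0.05 N)).
It fails at once if a part was knocked over (angle between any of wide_objective, slim_objective, filter_cube, filter_cassette's own z axis and vertical above 0.8 rad).
It fails at once if the oil bottle or the joystick was pushed aside or tipped (distance of any of oil_bottle, joystick from where it was at the start of the episode above 0.025 m or angle between any of oil_bottle, joystick's own z axis and vertical above 0.3 rad).
It also fails if it takes over 99 s, if anything falls off the work surface, if the arm or the gripper's body presses on something with over 40 N, if the wrist force passes 120 N, or if a joint passes its speed limit or range.

ROBOT

A 6-joint arm with a two-finger parallel gripper is mounted at the origin on the work surface. World frame = base frame: x ahead of the robot, y to its left, z up, the work surface at z = 0. Lengths are in m, angles in rad, forces in N, time in s.
With the tool pointing down it reaches from about 0.3 to 0.875 m from the base axis. Payload 6.4 kg.
Tool frame: the origin (TCP) lies midway between the tips of the shut fingers; the grasp point (between the pads) lies 19 mm behind it; z points along the fingers, y is the direction in which the jaws open and shut (so a half turn about z gives the same grasp; the last joint's range is limited). The gripper opens to 85 mm and grips with 20 to 120 N. Pads are 22 mm wide; open, the fingers measure 114 mm over their backs; the gripper's body (76 mm by 85 mm) begins 54 mm behind the grasp point. The pads swing forward as they close: fully open they stand 13 mm farther back than shut.
Start: joints at [-1.441, 0.181, 1.607, -0, 1.354, -0.206], TCP at [0.189, -0.543, 0.211] pointing down, gripper open.
Joint ranges: [-2.99, 2.99], [-0.89, 2.07], [0.3, 2.58], [-1.14, 4.28], [0, 2.63], [-3.12, 3.12]. Speed limits (rad/s): [2.57, 2.57, 3.01, 3.14, 3.14, 3.14].

INTERFACE

Orientations are given as a unit quaternion [w, x, y, z].
In Python, from bench import get_obs, camera, hand_in gives the robot as it stands.
- The arm moves only by the tool drive_tool, never from a script. Its argument "deltas" is a list of rows, each a list of 2 entries, a list of its own where there are three numbers: the shift along the world's x, y, z in m, then the turn about the world's z in rad. A call has 1 to 10 rows; each row shifts and turns the pose as measured when the row begins; what a row does not reach is not made up. A row lasts 1/10 s, in which the tool goes at most 50 mm and 8.59 degrees, less where a joint would pass 70% of its speed; a pose out of reach is approached as far as the arm can. A call is refused whole if a number of a shift passes 0.05 or a number of a turn 0.15, either way. A call with a gripper value outside its range is refused whole. "gripper" is the opening, from 0 (shut) to 1 (fully open), set as the call begins (left out, the last holds). The fingers move at their own pace and stop on an object; the grip force is fixed at half the most. Time passes only in rows, so rows that do not move let the fingers close. It gives the time, the measured TCP pose, the force and the opening at its end, in the units of the state.
- get_obs(): the state, without advancing time (a new reading comes with each control period).
- camera(name): name is "side" or "top" or "wrist"; returns a dict with "frame" (420x560x3 uint8, red, green, blue), "fx", "fy", "cx", "cy" (pixels), "k1" (the pictures are not rectified: a ray, as slopes to the right and down, at radius r is drawn at 1 + k1 r^2 times it, then the intrinsics apply), "eye" and "attitude" of the camera in the world. Camera axes: x right, y down, z forward; pixel columns grow to the right and rows downward; lengths in m; the calibration is good to about 2 mm. A picture is of the moment at which its call begins. There is no depth.
- hand_in(): hands the job in, once; it reports no verdict.
The state is a dict: "time_s": time; "q": joint angles; "dq": joint speeds; "joint_efforts": joint torques, N m; "eef_pos": TCP position; "eef_rot": TCP orientation; "wrist_force": force on the tool from outside, world axes, zero at the start; "torque": the same for the moment, N m; "opening": opening from 0.0 (shut) to 1.0 (fully open).
Only numpy, scipy, OpenCV 4.12 (cv2) and the standard library are available. Lean on these libraries where they do the work, as an engineer would, in place of code of your own. Each camera call takes 0.05 s, during which the arm holds its last target.

## Working session

There is one attempt and no reset: what is moved stays moved. The work goes in short steps, Python scripts to look and compute and a tool call to move; the robot and the scene stay as the last step left them, time stands still between calls to the robot, and variables do not carry over. Pictures are saved under pics/ and viewed, and the job is handed in when it is done.

Besides the shell and the picture viewer there is one more tool, called by a JSON object that holds its "fn" and its "kwargs". drive_tool: Moves the arm, as the interface text tells. Its arguments: {"type":"object","properties":{"deltas":{"type":"array","items":{"type":"array"}},"gripper":{"type":"number"}},"required":["deltas"]}

```bash
mkdir -p pics; ls
python3 - <<'E'
from bench import get_obs,camera
import cv2
o=get_obs();print(o)
for n in ["top","side","wrist"]:
    c=camera(n);f=c.pop("frame");print(n,c);cv2.imwrite(f"pics/{n}0.png",f[:,:,::-1])
E
```

```text
pics
{'time_s': 0.0, 'q': array([-1.44132037e+00,  1.81541294e-01,  1.60799404e+00,  1.40679572e-05,
        1.35379784e+00, -2.06275892e-01]), 'dq': array([-0.00028589, -0.00036473,  0.00107709,  0.00088419, -0.00176177,
       -0.00033564]), 'joint_efforts': array([-3.95790323e-05, -4.44869614e+01, -3.51339984e+01, -1.47201390e-04,
        8.96453974e-03, -5.84445900e-06]), 'eef_pos': array([ 0.18940832, -0.54229578,  0.21019079]), 'eef_rot': array([-8.69357106e-04,  9.85941780e-01,  1.67086950e-01,  4.02724671e-05]), 'wrist_force': array([-1.46046409, -0.06672586, -1.01373443]), 'torque': array([-0.01472354,  0.00744622,  0.02361729]), 'opening': 1.0062612352292721}
top {'fx': 482.8290669718992, 'fy': 482.8290669718992, 'cx': 287.5940499623575, 'cy': 209.86626424603747, 'k1': -0.0988634175276414, 'eye': array([ 0.44136153, -0.01445452,  1.21219667]), 'attitude': array([ 0.02831937, -0.69814018,  0.71502367, -0.02322637])}
side {'fx': 391.60810656370717, 'fy': 391.60810656370717, 'cx': 288.8008158819821, 'cy': 212.66101640394353, 'k1': -0.010793484469815083, 'eye': array([0.14396808, 0.68519501, 0.78978736]), 'attitude': array([ 0.09311697, -0.22336301,  0.89116111, -0.38375782])}
wrist {'fx': 307.1268403345983, 'fy': 307.1268403345983, 'cx': 273.02977724076993, 'cy': 210.94340286069016, 'k1': -0.027150684779461923, 'eye': array([ 0.25591109, -0.51954372,  0.37354854]), 'attitude': array([ 0.11327705,  0.80715942, -0.57362421, -0.0813465 ])}
```

View pics/top0.png

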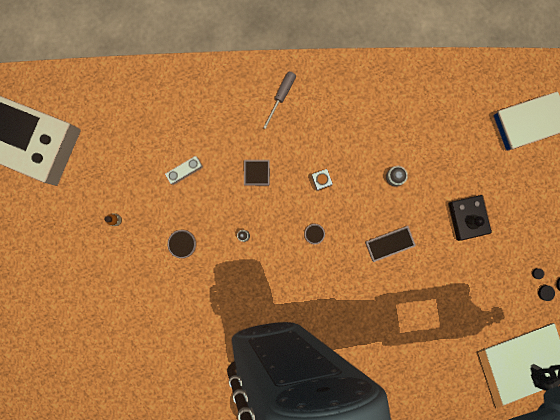

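View pics/side0.png

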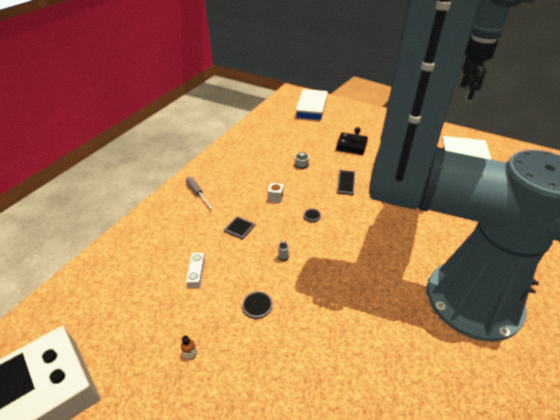

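View pics/wrist0.png

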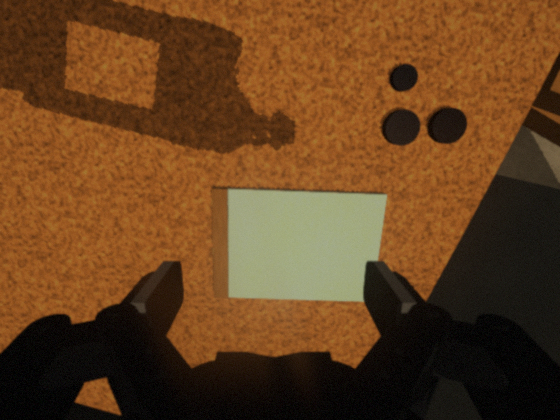

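The top view shows every item: cassette (183,170), square nest (257,173), cube (321,179), wide objective (397,176), bottle (113,219), wide nest (182,244), slim objective (243,236), slim nest (315,234), long nest (390,243) and joystick (470,217).

```bash
cat > h.py <<'E'
import numpy as np,cv2
from scipy.spatial.transform import Rotation as Rn
from bench import get_obs,camera
def Rq(q): return Rn.from_quat([q[1],q[2],q[3],q[0]]).as_matrix()
def K(c): return np.array([[c['fx'],0,c['cx']],[0,c['fy'],c['cy']],[0,0,1]])
def D(c): return np.array([c['k1'],0,0,0,0.])
def px2w(c,p,z):
    p=np.asarray(p,float).reshape(-1,1,2)
    u=cv2.undistortPoints(p,K(c),D(c)).reshape(-1,2)
    d=np.c_[u,np.ones(len(u))]@Rq(c['attitude']).T
    t=(z-c['eye'][2])/d[:,2]
    return c['eye']+d*t[:,None]
def w2px(c,P):
    R=Rq(c['attitude']).T; P=np.asarray(P,float).reshape(-1,3)
    rv,_=cv2.Rodrigues(R)
    return cv2.projectPoints(P,rv,-R@c['eye'],K(c),D(c))[0].reshape(-1,2)
def tool():
    o=get_obs();R=Rq(o['eef_rot'])
    return o,np.round(o['eef_pos'],4),'yaw_of_jaw(y axis) %.3f'%np.arctan2(R[1,1],R[0,1])
E
python3 - <<'E'
from h import *
c=camera("top");f=c["frame"]
hsv=cv2.cvtColor(f,cv2.COLOR_RGB2HSV)
print(px2w(c,[[280,210],[281,210],[280,211]],0))
m=((hsv[...,1]<120)|(hsv[...,2]<80)).astype(np.uint8)*255
m[:150]=0;m[262:]=0;m[:,:90]=0;m[:,500:]=0
n,l,s,ce=cv2.connectedComponentsWithStats(m)
cs,_=cv2.findContours(m,cv2.RETR_EXTERNAL,cv2.CHAIN_APPROX_NONE)
for k in cs:
    if cv2.contourArea(k)<40: continue
    w=px2w(c,k.reshape(-1,2),0.01)[:,:2].astype(np.float32)
    r=cv2.minAreaRect(w*1000); print(np.round(cv2.minAreaRect(k)[0]),'w',np.round(r[0],1),np.round(r[1],1),round(r[2],1))
a=f[140:270,90:500]; cv2.imwrite('pics/crop1.png',cv2.resize(a[:,:200],None,fx=4,fy=4,interpolation=cv2.INTER_CUBIC)[:,:,::-1])
cv2.imwrite('pics/crop2.png',cv2.resize(a[:,200:],None,fx=3.8,fy=3.8,interpolation=cv2.INTER_CUBIC)[:,:,::-1])
print(tool())
E
```

```text
[[0.53012802 0.01235817 0.        ]
 [0.53006713 0.00984075 0.        ]
 [0.5276047  0.01241485 0.        ]]
[243. 236.] w [467.9 105.8] [30.  27.4] 88.7
[181. 244.] w [451.4 261.8] [70.9 67.5] 88.9
[390. 243.] w [ 439.2 -260.6] [ 55.1 115.7] 19.1
[314. 234.] w [467.5 -71.1] [49.8 49.7] 88.6
[469. 217.] w [ 499.2 -464.5] [100.9  93. ] 11.3
[322. 179.] w [604.1 -93.8] [43.9 43.8] 17.2
[396. 176.] w [ 609.5 -283.2] [53.7 48.3] 88.7
[256. 172.] w [625.5  69.2] [63.1 63.8] 88.8
[183. 170.] w [636.7 254.6] [36.  92.4] 30.0
({'time_s': 0.2, 'q': array([-1.44133183e+00,  1.81289507e-01,  1.60758076e+00,  2.38247049e-06,
        1.35378885e+00, -2.06313362e-01]), 'dq': array([-4.23323000e-04, -2.52156773e-03, -4.23628228e-03,  8.00575212e-05,
        2.37013149e-04, -3.32587155e-05]), 'joint_efforts': array([ 1.88721366e-03, -4.44780135e+01, -3.51308763e+01, -1.47899023e-04,
        6.60335063e-03, -5.18013834e-06]), 'eef_pos': array([ 0.1894305 , -0.54254607,  0.2105321 ]), 'eef_rot': array([-5.32790919e-04,  9.85939629e-01,  1.67101056e-01,  2.16462893e-05]), 'wrist_force': array([ 0.02875729,  0.48698816, -0.66485739]), 'torque': array([ 0.0030239 , -0.01771227,  0.0056111 ]), 'opening': 0.9994604000832431}, array([ 0.1894, -0.5425,  0.2105]), 'yaw_of_jaw(y axis) -1.235')
```

View pics/crop1.png

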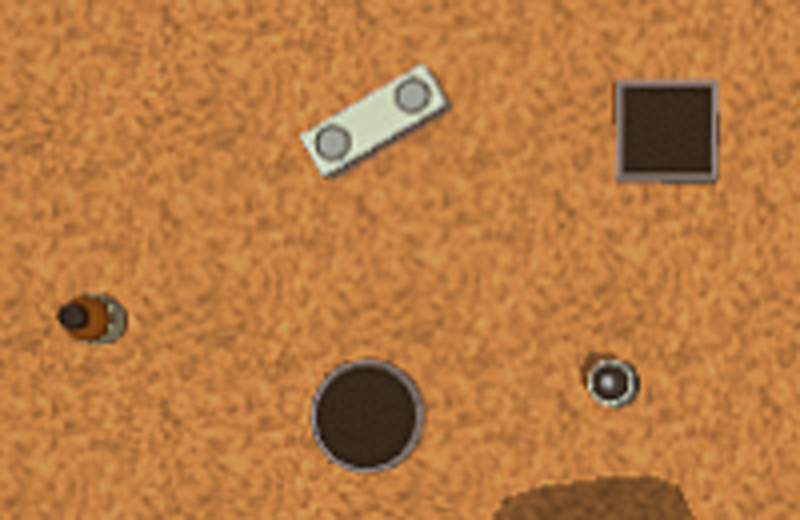

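View pics/crop2.png

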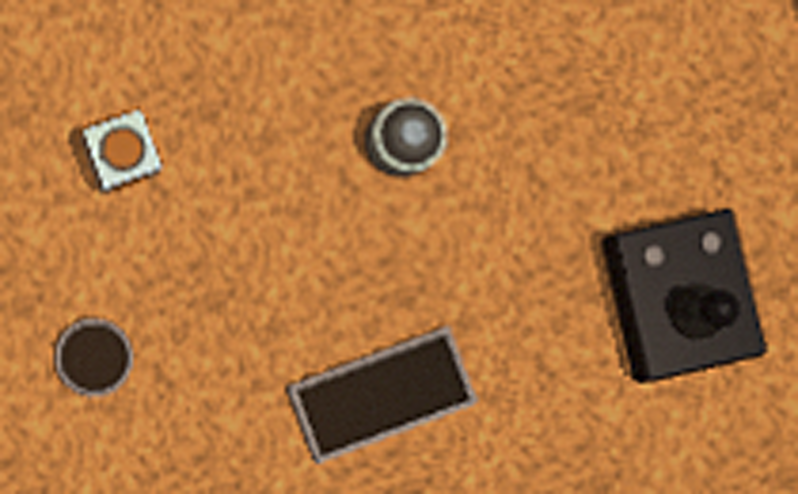

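Run:
```python
from h import *
c=camera("top");f=c["frame"]
S=6
hsv=cv2.cvtColor(f,cv2.COLOR_RGB2HSV).astype(np.float32)
def run(name,cxy,r,z,fn):
    x0,y0=cxy[0]-r,cxy[1]-r
    h=cv2.resize(hsv[y0:y0+2*r,x0:x0+2*r],None,fx=S,fy=S,interpolation=cv2.INTER_LINEAR)
    m=fn(h).astype(np.uint8)*255
    m=cv2.morphologyEx(m,cv2.MORPH_OPEN,np.ones((5,5),np.uint8))
    k=max(cv2.findContours(m,cv2.RETR_EXTERNAL,cv2.CHAIN_APPROX_NONE)[0],key=cv2.contourArea).reshape(-1,2)
    p=(k+.5)/S-.5+[x0,y0]
    w=(px2w(c,p,z)[:,:2]*1000).astype(np.float32)
    rr=cv2.minAreaRect(w); b=cv2.boxPoints(rr); e=[b[1]-b[0],b[2]-b[1]]; L=max(e,key=np.linalg.norm)
    print(name,'c',np.round(rr[0],1),'size',np.round(rr[1],1),'long dir rad %.3f'%(np.arctan2(L[1],L[0])%np.pi),'ell',np.round(cv2.fitEllipse(w)[0],1),np.round(cv2.fitEllipse(w)[1],1))
br=lambda h:(h[...,1]<80)&(h[...,2]>140)
dk=lambda h:(h[...,1]<120)|(h[...,2]<80)
lin=lambda h:(h[...,2]<85)
run('cassette',(183,170),26,.026,br)
run('cube',(321,179),18,.042,br)
run('wide',(397,176),18,.036,lambda h:(h[...,1]<90))
run('slim',(243,236),14,.046,lambda h:(h[...,1]<90))
for n,p,r in[('wnest',(182,244),24),('snest',(315,234),20),('sqnest',(257,173),22),('lnest',(390,243),34)]:
    run(n,p,r,.01,dk);run(n+' lining',p,r,.003,lin)
```

```text
cassette c [635.6 251.7] size [31.5 91.8] long dir rad 2.079 ell [635.2 252.6] [ 33.5 115.7]
cube c [601.1 -92.4] size [41.8 40.8] long dir rad 0.335 ell [600.8 -92.1] [45.9 47.2]
wide c [ 605.2 -277.2] size [47.7 53.3] long dir rad 2.286 ell [ 605.5 -277.4] [47.6 53.4]
slim c [467.4 102.4] size [29.9 28.4] long dir rad 0.907 ell [467.5 102.4] [27.5 30.7]
wnest c [451.2 261.2] size [71.8 70.8] long dir rad 1.552 ell [451.2 261.2] [71.3 72.2]
wnest lining c [450.9 263.2] size [62.8 63.7] long dir rad 3.129 ell [451.  263.3] [62.8 63.7]
snest c [468.3 -71.7] size [51.4 51. ] long dir rad 1.545 ell [468.5 -71.8] [51.3 51.4]
snest lining c [468.1 -72.5] size [43.4 42.1] long dir rad 1.546 ell [468.4 -72.4] [42.6 43.4]
sqnest c [625.9  69.5] size [65.1 65.6] long dir rad 3.115 ell [626.1  69.6] [75.4 76.6]
sqnest lining c [627.7  70.1] size [55.4 54.5] long dir rad 1.551 ell [627.8  69.9] [63.6 65.1]
lnest c [ 439.2 -260.6] size [ 55.8 117. ] long dir rad 1.901 ell [ 439.2 -260.4] [ 62.2 143.5]
lnest lining c [ 438.9 -262.7] size [ 45.8 105.8] long dir rad 1.902 ell [ 438.9 -262.8] [ 50.5 131.9]
```

Poses are measured consistently from the rim and the lining. I'll start with the wide objective at about (0.6065, -0.2795).

{"fn": "drive_tool", "kwargs": {"deltas": [[[0.042,0.0265,-0.005],0],[[0.042,0.0265,-0.005],0],[[0.042,0.0265,-0.005],0],[[0.042,0.0265,-0.005],0],[[0.042,0.0265,-0.005],0],[[0.042,0.0265,-0.005],0],[[0.042,0.0265,-0.005],0],[[0.042,0.0265,-0.005],0],[[0.042,0.0265,-0.005],0],[[0.02,0.01,-0.005],0]], "gripper": 1.0}}

```text
time_s: 1.25
eef_pos: [0.5882, -0.2908, 0.1604]
eef_rot: [0.001, 0.987, 0.162, -0.0]
wrist_force: [0.7, -0.4, 0.0]
opening: 0.998
```

```bash
cat > wr.py <<'E'
import sys
from h import *
c=camera("wrist");f=c["frame"].copy()
np.savez('last.npz',**c)
cv2.imwrite(f'pics/{sys.argv[1]}.png',f[:,:,::-1]);o,p,y=tool();print(p,y,np.round(o['q'],2),o['time_s'])
if len(sys.argv)>2: print(w2px(c,eval(sys.argv[2])))
E
python3 wr.py w1 "[[.6065,-.2795,.036],[.6065,-.2795,0]]"
```

```text
[ 0.5896 -0.2894  0.1593] yaw_of_jaw(y axis) -1.244 [-0.64  0.4   1.43 -0.    1.3   0.61] 1.3
[[267.33729893 176.95775144]
 [267.83877645 171.15050108]]
```

View pics/w1.png

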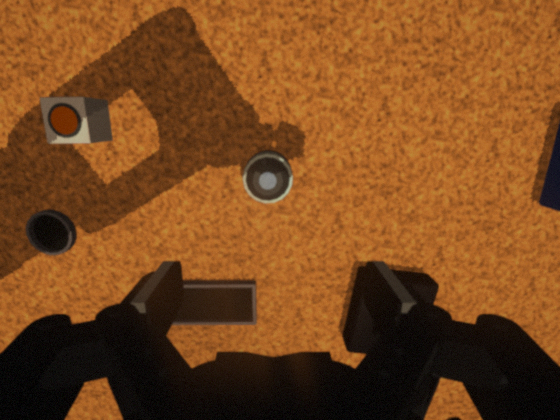

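The objective's shoulder sits at (267,177), exactly where the estimate projects. Descending.

{"fn": "drive_tool", "kwargs": {"deltas": [[[0.009,0.005,0],0],[[0.008,0.005,-0.02],0],[[0,0,-0.04],0],[[0,0,-0.04],0],[[0,0,-0.02],0],[[0,0,-0.01],0],[[0,0,0],0]]}}

```text
time_s: 2.0
eef_pos: [0.6084, -0.2797, 0.0269]
eef_rot: [0.002, 0.987, 0.162, 0.001]
wrist_force: [-0.3, 0.6, -0.1]
opening: 0.997
```

{"fn": "drive_tool", "kwargs": {"deltas": [[[-0.001,0,-0.011],0],[[-0.001,0,-0.007],0],[[0,0,0],0]]}}

```text
time_s: 2.3
eef_pos: [0.6079, -0.2818, 0.011]
eef_rot: [0.004, 0.987, 0.162, 0.003]
wrist_force: [0.1, -0.8, -0.1]
opening: 0.999
```

{"fn": "drive_tool", "kwargs": {"deltas": [[[0,0,0],0],[[0,0,0],0],[[0,0,0],0],[[0,0,0],0],[[0,0,0],0],[[0,0,0],0],[[0,0,0],0],[[0,0,0],0]], "gripper": 0.0}}

```text
time_s: 3.1
eef_pos: [0.6104, -0.2813, 0.0179]
eef_rot: [0.005, 0.987, 0.162, 0.005]
wrist_force: [0.2, 0.8, -0.5]
opening: 0.393
```

```bash
python3 wr.py w2
python3 - <<'E'
from h import *
for i in range(4):
    o,p,y=tool();print(p,y,o['opening'],o['eef_rot'],o['wrist_force']);camera('wrist')
E
```

```text
[ 0.6103 -0.2813  0.0178] yaw_of_jaw(y axis) -1.246 [-0.61  0.59  1.47  0.    1.06  0.64] 3.15
[ 0.6103 -0.2813  0.0178] yaw_of_jaw(y axis) -1.246 0.39182277796715226 [0.00456311 0.98677824 0.16192597 0.00527921] [ 0.01781519  0.09981537 -2.22560267]
[ 0.6103 -0.2813  0.0177] yaw_of_jaw(y axis) -1.246 0.3933563402835151 [0.00451596 0.98678231 0.16190397 0.00523364] [-0.36611764 -0.39019531 -1.43716996]
[ 0.6103 -0.2813  0.0177] yaw_of_jaw(y axis) -1.246 0.392815132130959 [0.00450985 0.98678339 0.16189814 0.0052153 ] [-0.09062101 -0.04677772 -2.1206784 ]
[ 0.6103 -0.2814  0.0178] yaw_of_jaw(y axis) -1.246 0.3945571771033113 [0.00456121 0.98677853 0.16192534 0.00524532] [-0.70682919 -0.09083137 -2.0644131 ]
```

View pics/w2.png

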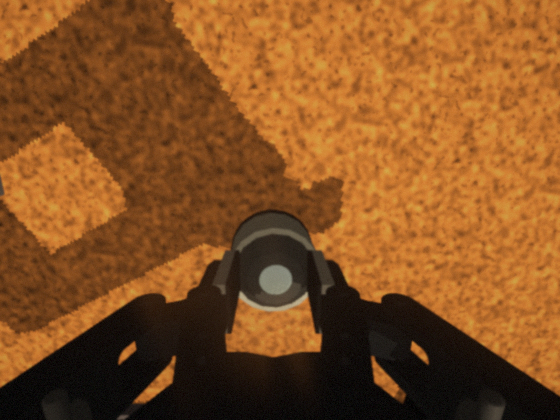

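The pads are closed on the steel cylinder around (273,250). Lifting a little to check that it holds.

{"fn": "drive_tool", "kwargs": {"deltas": [[[0,0,0.01],0],[[0,0,0.01],0],[[0,0,0.005],0],[[0,0,0.0],0]]}}

```text
time_s: 3.75
eef_pos: [0.6112, -0.282, 0.0464]
eef_rot: [0.005, 0.987, 0.162, 0.006]
wrist_force: [-0.1, -0.1, -0.1]
opening: -0.003
```

```bash
python3 wr.py w3
python3 - <<'E'
from h import *
c=camera("side")
o,p,y=tool();print(p,y,o['opening'],o['eef_rot'],o['wrist_force'])
cv2.imwrite('pics/s3.png',cv2.resize(c['frame'][100:240,200:400],None,fx=4,fy=4,interpolation=cv2.INTER_CUBIC)[:,:,::-1])
E
```

```text
[ 0.6112 -0.282   0.0462] yaw_of_jaw(y axis) -1.246 [-0.61  0.56  1.47  0.    1.11  0.64] 3.8
[ 0.6108 -0.2817  0.0454] yaw_of_jaw(y axis) -1.246 -0.002038045047687087 [0.00491662 0.9867847  0.16186273 0.00567732] [ 0.37214745  0.32059344 -0.05945841]
```

View pics/w3.png

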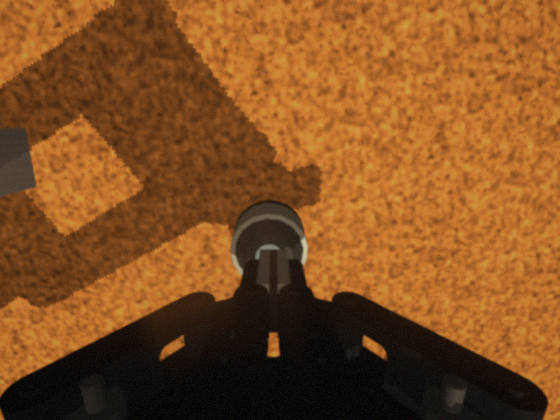

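View pics/s3.png

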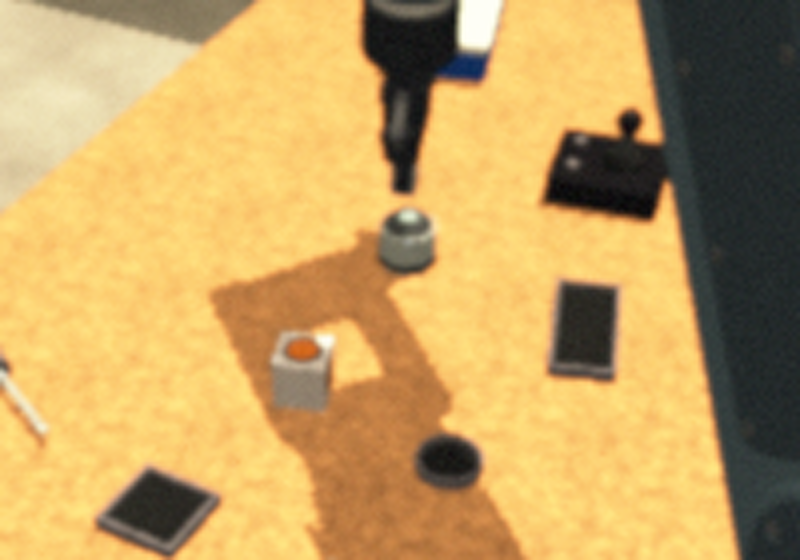

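The first grip held only the cone: the pads were too high, and they slid off as the arm rose. The part still stands upright. I'll back up, reopen and measure it again.

{"fn": "drive_tool", "kwargs": {"deltas": [[[0,0,0.03],0],[[0,0,0.035],0],[[0,0,0.035],0],[[0,0,0],0],[[0,0,0],0],[[0,0,0],0],[[0,0,0],0]], "gripper": 1.0}}

```text
time_s: 4.55
eef_pos: [0.6075, -0.2796, 0.144]
eef_rot: [0.002, 0.987, 0.162, 0.003]
wrist_force: [0.1, 0.4, -0.3]
opening: 1.0
```

```bash
python3 wr.py w4 "[[.6065,-.2795,.036],[.6065,-.2795,.044]]"
python3 - <<'E'
from h import *
f=cv2.imread('pics/w4.png');x,y=int(190),int(130)
cv2.imwrite('pics/w4c.png',cv2.resize(f[y:y+130,x:x+160],None,fx=4.5,fy=4.5,interpolation=cv2.INTER_CUBIC))
E
```

```text
[ 0.6074 -0.2796  0.1438] yaw_of_jaw(y axis) -1.246 [-0.61  0.44  1.42  0.    1.28  0.64] 4.6
[[271.83555269 204.33832238]
 [271.84863776 206.60144146]]
```

View pics/w4c.png

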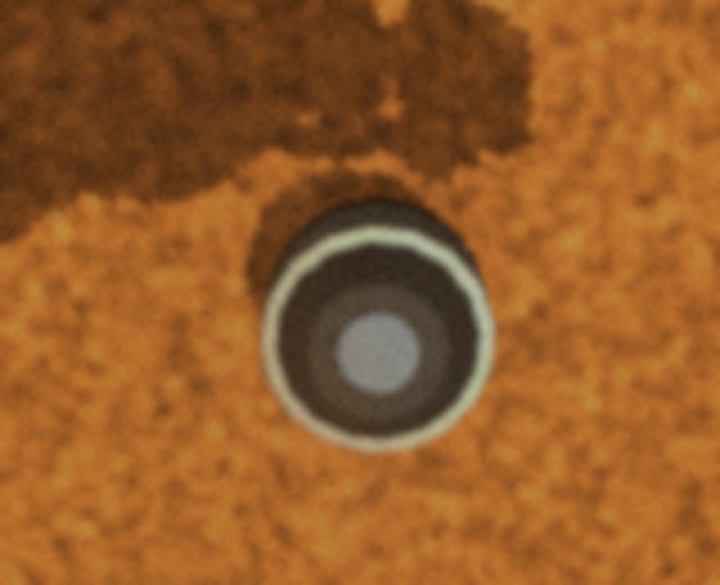

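The part is upright with its shoulder centre at about (274,205), within 2 mm of the estimate. Going lower this time.

{"fn": "drive_tool", "kwargs": {"deltas": [[[0,0,-0.03],0],[[0,0,-0.04],0],[[0,0,-0.035],0],[[0,0,-0.02],0],[[-0.001,0,-0.01],0],[[0,0,0],0]]}}

```text
time_s: 5.2
eef_pos: [0.6035, -0.2777, -0.0002]
eef_rot: [0.0, 0.987, 0.162, 0.001]
wrist_force: [0.2, -0.9, -0.9]
opening: 1.002
```

{"fn": "drive_tool", "kwargs": {"deltas": [[[0.003,-0.001,0.003],0],[[0,0,0],0]]}}

```text
time_s: 5.4
eef_pos: [0.6073, -0.2792, 0.0042]
eef_rot: [0.0, 0.987, 0.162, 0.001]
wrist_force: [0.0, -0.6, -0.1]
opening: 1.0
```

{"fn": "drive_tool", "kwargs": {"deltas": [[[0,0,0],0],[[0,0,0],0],[[0,0,0],0],[[0,0,0],0]], "gripper": 0.0}}

```text
time_s: 5.8
eef_pos: [0.6104, -0.281, 0.0095]
eef_rot: [0.003, 0.987, 0.162, 0.004]
wrist_force: [-0.3, -0.5, -1.2]
opening: 0.521
```

```bash
python3 wr.py w5;  python3 - <<'E'
from h import *
o,p,y=tool();print(p,y,o['opening'],o['wrist_force'],np.round(o['dq'],3))
f=cv2.imread('pics/w5.png')
cv2.imwrite('pics/w5c.png',cv2.resize(f[180:340,190:360],None,fx=3.6,fy=3.6,interpolation=cv2.INTER_CUBIC))
E
```

```text
[ 0.6103 -0.281   0.0093] yaw_of_jaw(y axis) -1.246 [-0.61  0.61  1.47  0.    1.05  0.64] 5.85
[ 0.6103 -0.281   0.0093] yaw_of_jaw(y axis) -1.246 0.523978375199792 [-0.08037753  0.20178898 -1.62388265] [-0.003  0.008  0.005 -0.002 -0.004  0.   ]
```

View pics/w5c.png

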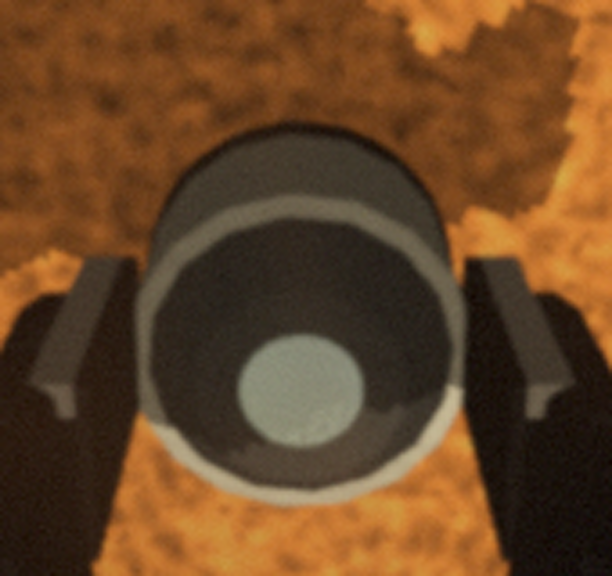

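The pads are now on the cylinder wall on both sides. Doing a test lift.

{"fn": "drive_tool", "kwargs": {"deltas": [[[0,0,0],0],[[0,0,0.005],0],[[0,0,0.01],0],[[0,0,0.005],0],[[0,0,0.0],0]]}}

```text
time_s: 6.35
eef_pos: [0.6096, -0.2805, 0.0302]
eef_rot: [0.002, 0.987, 0.162, 0.003]
wrist_force: [0.5, -0.5, -0.6]
opening: 0.523
```

Run:
```python
from h import *
c=camera("side")
o,p,y=tool();print(p,y,o['opening'],o['eef_rot'],o['wrist_force'])
cv2.imwrite('pics/s6.png',cv2.resize(c['frame'][100:240,200:400],None,fx=4,fy=4,interpolation=cv2.INTER_CUBIC)[:,:,::-1])
```

```text
[ 0.6096 -0.2805  0.03  ] yaw_of_jaw(y axis) -1.246 0.5206520183621721 [0.00245153 0.9868192  0.16177692 0.00317546] [-0.57171684 -0.59667997 -1.76462034]
```

View pics/s6.png

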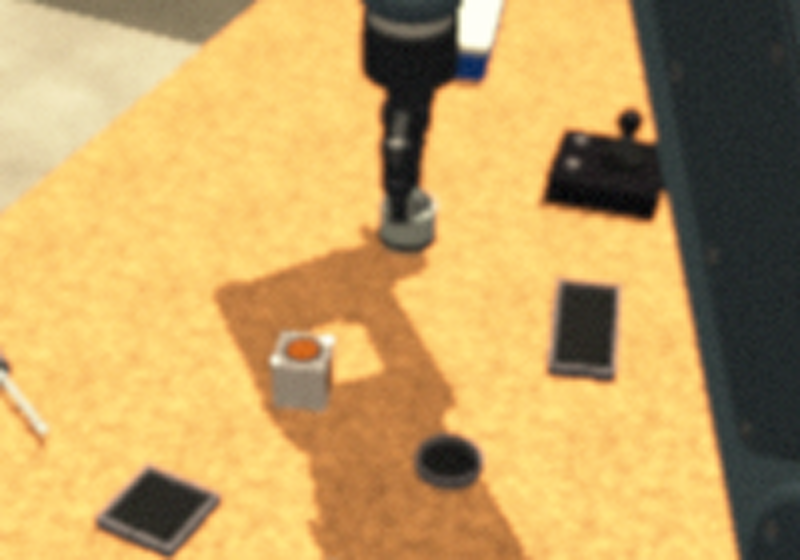

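The part is held, upright and about 20 mm up. I'll carry it low along x≈0.53, between the cube and the slim objective.

{"fn": "drive_tool", "kwargs": {"deltas": [[[-0.02,0.02,0.008],0],[[-0.03,0.03,0],0],[[-0.03,0.03,0],0],[[0,0.04,0],0],[[0,0.04,0],0],[[0,0.04,0],0],[[0,0.04,0],0],[[0,0.04,0],0],[[0,0.04,0],0]]}}

```text
time_s: 7.3
eef_pos: [0.5254, 0.0437, 0.039]
eef_rot: [0.004, 0.988, 0.157, 0.005]
wrist_force: [0.9, -0.1, -1.7]
opening: 0.519
```

{"fn": "drive_tool", "kwargs": {"deltas": [[[0.001,0.04,0],0],[[0,0.04,0],0],[[0,0.04,0],0],[[-0.02,0.03,0],0],[[-0.03,0.03,0],0],[[-0.02,0.02,0],0],[[0,0,0],0]]}}

```text
time_s: 8.0
eef_pos: [0.4534, 0.2567, 0.0402]
eef_rot: [0.004, 0.987, 0.159, 0.007]
wrist_force: [0.2, 0.0, -1.4]
opening: 0.521
```

```bash
python3 wr.py w7
python3 - <<'E'
from h import *
f=cv2.imread('pics/w7.png')
cv2.imwrite('pics/w7c.png',f)
for n in ['side','top']:
    c=camera(n); u,v=w2px(c,[[.451,.2615,.03]])[0].astype(int)
    g=c['frame'][max(0,v-50):v+50,max(0,u-65):u+65]
    cv2.imwrite(f'pics/{n}7.png',cv2.resize(g,None,fx=4.5,fy=4.5,interpolation=cv2.INTER_CUBIC)[:,:,::-1])
o,p,y=tool();print(p,y,o['opening'],o['eef_rot'],o['wrist_force'])
E
```

```text
[0.4548 0.2558 0.0405] yaw_of_jaw(y axis) -1.252 [ 0.29  0.28  1.87 -0.01  0.97  1.55] 8.05
[0.457  0.2544 0.0408] yaw_of_jaw(y axis) -1.254 0.5179961350725237 [0.00431026 0.98745046 0.15763334 0.00864496] [ 0.73907108 -0.05072074 -0.9481547 ]
```

View pics/w7c.png

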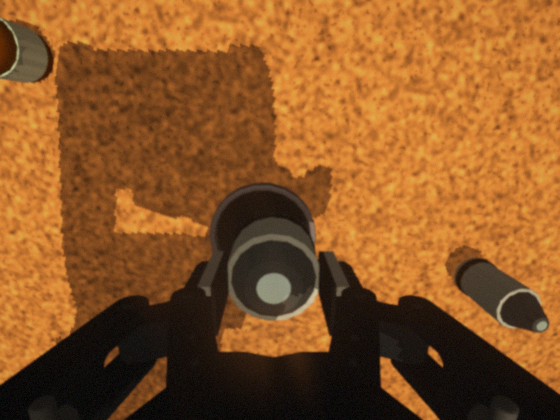

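View pics/side7.png

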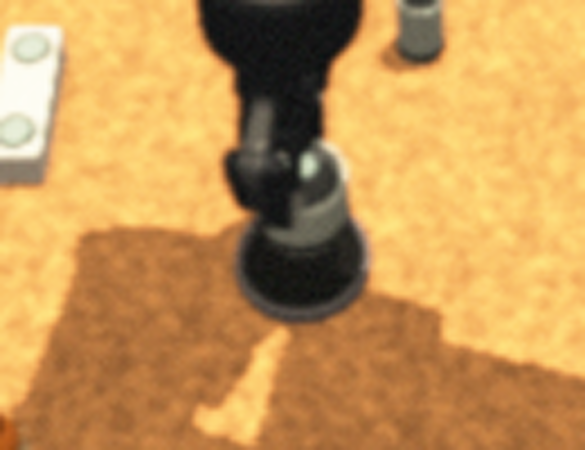

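View pics/top7.png

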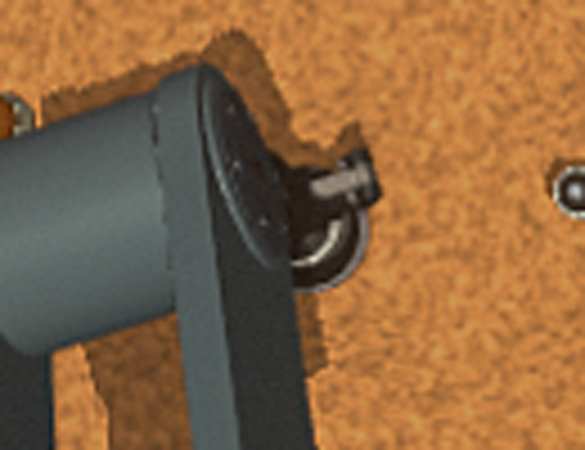

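Run:
```python
from h import *
c=np.load('last.npz')
print(px2w(c,[[274,277]],.067), px2w(c,[[263,232],[211,232],[315,232]],.01))
f=cv2.imread('pics/w7.png')[170:340,190:350]
cv2.imwrite('pics/w7d.png',cv2.resize(f,None,fx=3.5,fy=3.5))
print(tool()[1:])
```

```text
[[0.45052074 0.255419   0.067     ]] [[0.45189157 0.2628197  0.01      ]
 [0.44110848 0.29584068 0.01      ]
 [0.46268239 0.22970013 0.01      ]]
(array([0.457 , 0.2544, 0.0408]), 'yaw_of_jaw(y axis) -1.254')
```

View pics/w7d.png

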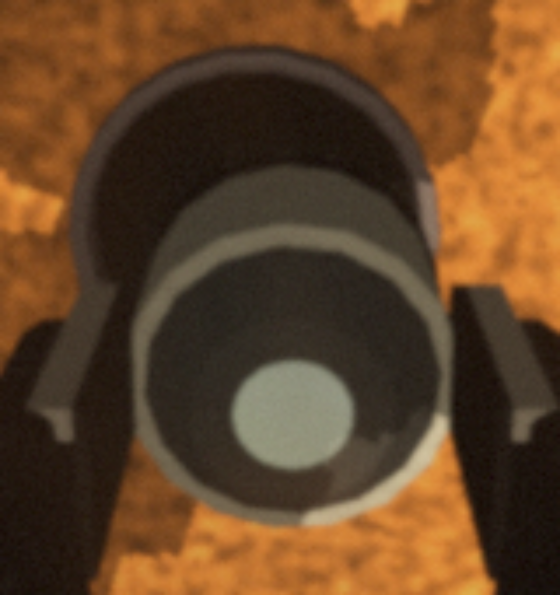

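{"fn": "drive_tool", "kwargs": {"deltas": [[[-0.001,0.004,0],0],[[-0.001,0.004,-0.005],0],[[0,0,-0.008],0],[[0,0,0],0]]}}

```text
time_s: 8.55
eef_pos: [0.4582, 0.2604, 0.0271]
eef_rot: [0.004, 0.988, 0.155, 0.01]
wrist_force: [-0.1, -0.2, -2.1]
opening: 0.519
```

{"fn": "drive_tool", "kwargs": {"deltas": [[[-0.002,0.001,-0.006],0],[[-0.001,0.001,-0.003],0],[[0,0,0],0]]}}

```text
time_s: 8.85
eef_pos: [0.4548, 0.2618, 0.0164]
eef_rot: [0.005, 0.988, 0.154, 0.009]
wrist_force: [0.6, 0.7, -0.3]
opening: 0.527
```

{"fn": "drive_tool", "kwargs": {"deltas": [[[0,0,-0.003],0],[[0,0,-0.002],0],[[0,0,0],0]]}}

```text
time_s: 9.15
eef_pos: [0.4554, 0.262, 0.0118]
eef_rot: [0.005, 0.988, 0.155, 0.009]
wrist_force: [-1.7, -0.5, -0.9]
opening: 0.524
```

{"fn": "drive_tool", "kwargs": {"deltas": [[[0,0,0],0],[[0,0,0],0],[[0,0,0],0],[[0,0,0.02],0],[[0,0,0.04],0],[[0,0,0.04],0],[[0,0,0.04],0]], "gripper": 1.0}}

```text
time_s: 9.85
eef_pos: [0.4502, 0.2602, 0.1499]
eef_rot: [0.005, 0.988, 0.154, 0.003]
wrist_force: [0.1, 0.5, -0.0]
opening: 1.0
```

```bash
python3 wr.py w8 "[[.451,.262,.039],[.451,.262,.01]]"
```

```text
[0.4545 0.2617 0.1576] yaw_of_jaw(y axis) -1.261 [ 0.3   0.11  1.8  -0.01  1.21  1.57] 9.9
[[269.85383409 201.17572817]
 [269.79659557 194.25357264]]
```

View pics/w8.png

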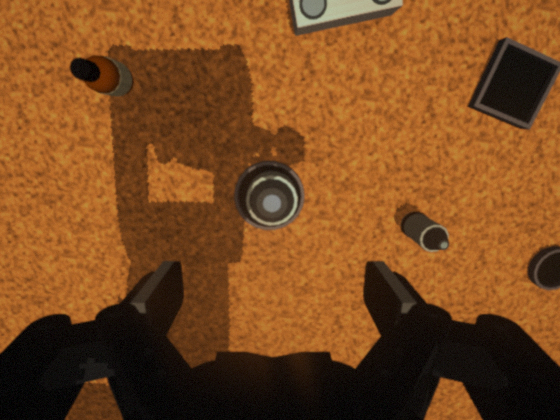

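The wide objective stands in its nest, ring centre at (271,201), concentric with the rim. Next is the cassette: move and turn the jaws by +1.77 rad.

{"fn": "drive_tool", "kwargs": {"deltas": [[[0.018,0,0],0.149],[[0.018,-0.001,0],0.149],[[0.018,-0.001,0],0.149],[[0.018,-0.001,0],0.149],[[0.018,-0.001,0],0.149],[[0.018,-0.001,0],0.149],[[0.018,-0.001,0],0.149],[[0.018,-0.001,-0.01],0.149],[[0.018,-0.001,-0.01],0.149],[[0.018,0,-0.01],0.149]]}}

```text
time_s: 10.9
eef_pos: [0.6442, 0.2555, 0.1333]
eef_rot: [-0.005, 0.616, 0.788, 0.016]
wrist_force: [-0.3, 0.4, 0.3]
opening: 0.998
```

{"fn": "drive_tool", "kwargs": {"deltas": [[[0,0,0],0.14],[[0,0,0],0.13],[[0,0,0],0],[[0,0,0],0]]}}

```text
time_s: 11.3
eef_pos: [0.6455, 0.2541, 0.1287]
eef_rot: [-0.008, 0.5, 0.866, 0.014]
wrist_force: [-0.3, 0.9, 0.4]
opening: 0.996
```

```bash
python3 wr.py w9 "[[.6354,.252,.026],[.6354,.252,0]]"
```

```text
[0.6454 0.2541 0.1287] yaw_of_jaw(y axis) 0.523 [ 0.19  0.5   1.36  0.03  1.27 -0.34] 11.35
[[259.98274248 203.60539787]
 [260.62519384 197.577006  ]]
```

View pics/w9.png

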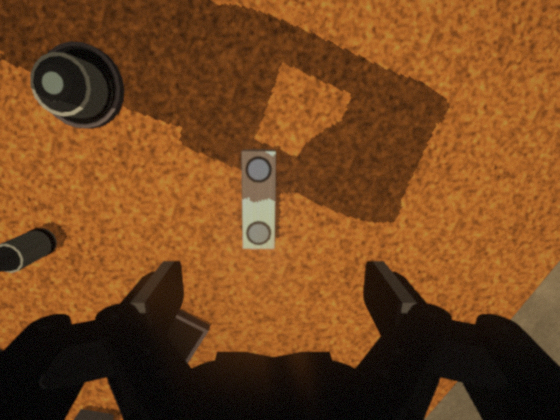

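Run:
```python
from h import *
c=np.load('last.npz')
print(px2w(c,[[258.5,169.5],[258.5,233.5],[258.5,201.5]],.026)); R=Rq(get_obs()['eef_rot']);print(R)
```

```text
[[0.61937921 0.27793746 0.026     ]
 [0.6479808  0.22676671 0.026     ]
 [0.63330612 0.25302884 0.026     ]]
[[-4.99405537e-01  8.66368198e-01  5.05600911e-04]
 [ 8.65908819e-01  4.99121559e-01  3.28570609e-02]
 [ 2.82139563e-02  1.68468024e-02 -9.99459933e-01]]
```

The cassette's windows are at (258,169) and (258,233), so it is centred near (0.634, 0.2525) and aligned with the jaws. Descending.

{"fn": "drive_tool", "kwargs": {"deltas": [[[-0.005,-0.001,-0.02],-0.014],[[-0.005,0,-0.035],0],[[0,0,-0.03],0],[[0,0,-0.015],0],[[0,0,-0.01],0],[[0,0,0],0],[[0,0,0],0]]}}

```text
time_s: 12.05
eef_pos: [0.6375, 0.2545, 0.0204]
eef_rot: [-0.004, 0.512, 0.859, 0.017]
wrist_force: [-0.1, -0.0, 0.4]
opening: 0.997
```

{"fn": "drive_tool", "kwargs": {"deltas": [[[-0.002,-0.001,-0.008],0.02],[[-0.001,-0.001,-0.008],0],[[0,0,0],0]]}}

```text
time_s: 12.35
eef_pos: [0.6368, 0.2528, 0.0067]
eef_rot: [-0.003, 0.502, 0.864, 0.019]
wrist_force: [-0.6, 0.5, 0.4]
opening: 0.999
```

{"fn": "drive_tool", "kwargs": {"deltas": [[[-0.002,0,-0.004],0],[[0,0,-0.001],0],[[0,0,-0.001],0],[[0,0,-0.001],0],[[0,0,0],0],[[0,0,0],0]], "gripper": 0.0}}

```text
time_s: 12.95
eef_pos: [0.6356, 0.2529, 0.0006]
eef_rot: [-0.002, 0.502, 0.864, 0.02]
wrist_force: [-0.3, 0.4, 0.1]
opening: 0.322
```

```bash
python3 wr.py w10
```

```text
[6.356e-01 2.529e-01 6.000e-04] yaw_of_jaw(y axis) 0.517 [ 0.19  0.63  1.46  0.04  1.03 -0.35] 13.0
```

View pics/w10.png

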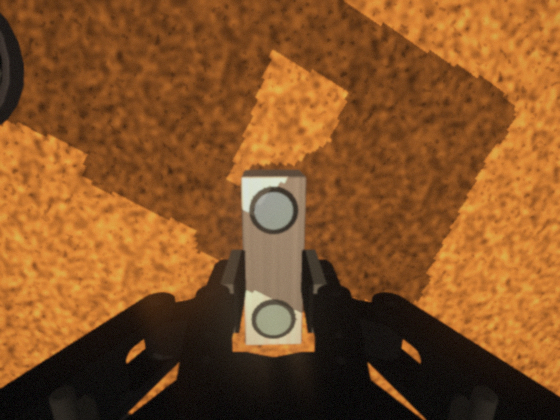

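The grip is good but the tips are too low to clear the nest rim later. I'll regrip about 7 mm higher.

{"fn": "drive_tool", "kwargs": {"deltas": [[[0,0,0],0],[[0,0,0],0],[[-0.001,0,0.006],0],[[0,0,0],0]], "gripper": 0.7}}

```text
time_s: 13.4
eef_pos: [0.6344, 0.2529, 0.0067]
eef_rot: [-0.002, 0.502, 0.864, 0.02]
wrist_force: [-0.0, -0.4, -0.4]
opening: 0.7
```

{"fn": "drive_tool", "kwargs": {"deltas": [[[0,0,0.001],0],[[0,0,0],0],[[0,0,0],0],[[0,0,0],0],[[0,0,0],0]], "gripper": 0.0}}

```text
time_s: 13.9
eef_pos: [0.6346, 0.253, 0.0083]
eef_rot: [-0.002, 0.502, 0.864, 0.02]
wrist_force: [0.3, 0.5, 0.4]
opening: -0.002
```

```bash
python3 wr.py w11
python3 - <<'E'
from h import *
c=camera('side'); u,v=w2px(c,[[.635,.252,.03]])[0].astype(int)
g=c['frame'][max(0,v-70):v+50,max(0,u-80):u+80]
cv2.imwrite(f'pics/side11.png',cv2.resize(g,None,fx=4.5,fy=4.5,interpolation=cv2.INTER_CUBIC)[:,:,::-1])
E
```

```text
[0.6345 0.253  0.0082] yaw_of_jaw(y axis) 0.517 [ 0.19  0.62  1.46  0.04  1.04 -0.35] 13.95
```

View pics/w11.png

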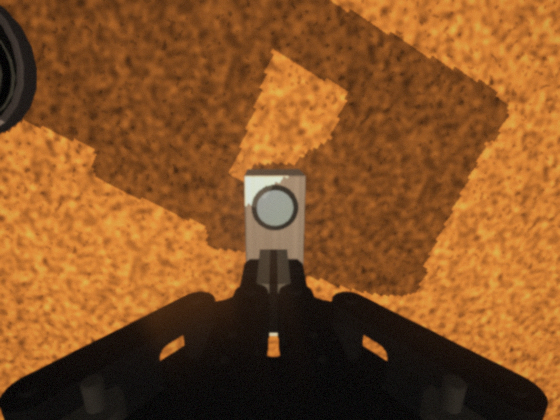

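View pics/side11.png

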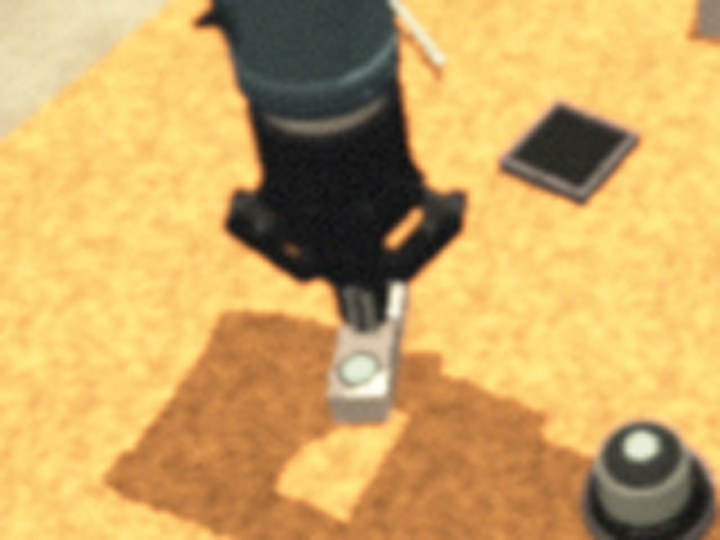

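Run:
```python
from h import *
c=camera('side')
o,p,y=tool();u,v=w2px(c,[[.635,.252,.03]])[0].astype(int)
R=Rq(o['eef_rot'])
for s in (-.03,-.02,-.01,0):
    P=o['eef_pos']+R[:,2]*s; q=w2px(c,[P])[0]
    print(s,np.round(P,4),(q-[max(0,u-80),max(0,v-70)])*4.5)
```

```text
-0.03 [0.634  0.2519 0.0382] [363.56997857 308.9723092 ]
-0.02 [0.6342 0.2522 0.0282] [365.85145703 320.90203018]
-0.01 [0.6344 0.2526 0.0182] [368.10192377 332.66711358]
0 [0.6346 0.2529 0.0082] [370.32200012 344.27090957]
```

The side view confirms that the shut fingertips sit about 18 mm behind the reported TCP, so all grasps have to go that much lower. I'll reopen and descend to TCP z ≈ -0.008.

{"fn": "drive_tool", "kwargs": {"deltas": [[[0,0,0.004],0],[[0,0,0.002],0],[[0,0,0],0],[[0,0,0],0],[[0,0,0],0]], "gripper": 1.0}}

```text
time_s: 14.55
eef_pos: [0.6347, 0.253, 0.015]
eef_rot: [-0.002, 0.502, 0.864, 0.02]
wrist_force: [-0.2, -0.0, -0.4]
opening: 0.846
```

{"fn": "drive_tool", "kwargs": {"deltas": [[[0,0,-0.008],0],[[0,0,-0.008],0],[[0,0,-0.003],0],[[0,0,0],0]]}}

```text
time_s: 14.95
eef_pos: [0.6341, 0.2529, -0.0065]
eef_rot: [-0.002, 0.502, 0.864, 0.02]
wrist_force: [-0.3, 0.5, 0.2]
opening: 1.004
```

{"fn": "drive_tool", "kwargs": {"deltas": [[[0,0,-0.002],0],[[0,0,0],0],[[0,0,0],0],[[0,0,0],0],[[0,0,0],0],[[0,0,0],0]], "gripper": 0.0}}

```text
time_s: 15.55
eef_pos: [0.6345, 0.253, -0.0082]
eef_rot: [-0.002, 0.502, 0.864, 0.02]
wrist_force: [-0.1, -0.0, -1.8]
opening: 0.333
```

```bash
python3 wr.py w12
python3 - <<'E'
from h import *
c=camera('side'); u,v=w2px(c,[[.635,.252,.03]])[0].astype(int)
g=c['frame'][max(0,v-70):v+50,max(0,u-80):u+80]
cv2.imwrite(f'pics/side12.png',cv2.resize(g,None,fx=4.5,fy=4.5,interpolation=cv2.INTER_CUBIC)[:,:,::-1])
E
```

```text
[ 0.6345  0.253  -0.0083] yaw_of_jaw(y axis) 0.517 [ 0.19  0.64  1.46  0.04  1.02 -0.35] 15.6
```

View pics/w12.png

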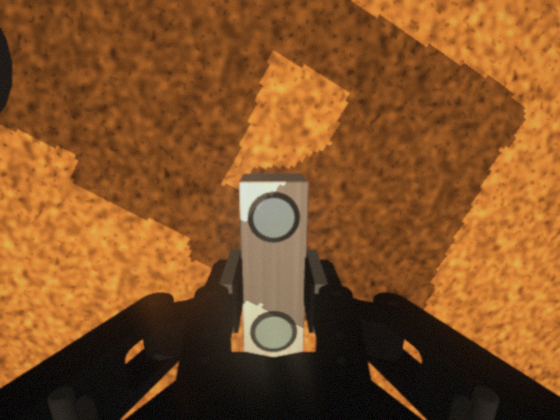

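View pics/side12.png

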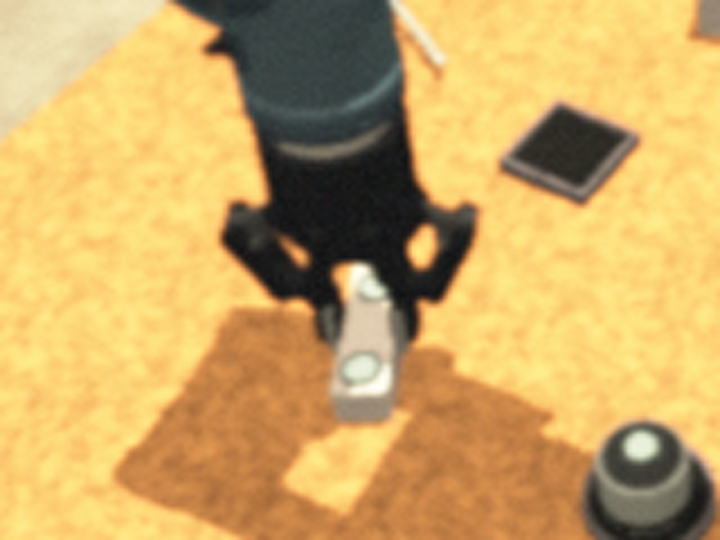

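The grip is solid, with the pads on both sides of the cassette. I'll lift 30 mm and carry it low, outside the cube at x≈0.685.

{"fn": "drive_tool", "kwargs": {"deltas": [[[0,0,0.01],0],[[0,0,0.015],0],[[0.01,-0.02,0.008],0],[[0.02,-0.035,0],0],[[0.02,-0.04,0],0],[[0,-0.04,0],0],[[0,-0.04,0],0],[[0,-0.04,0],0]]}}

```text
time_s: 16.45
eef_pos: [0.6876, 0.0379, 0.0363]
eef_rot: [0.002, 0.498, 0.867, 0.022]
wrist_force: [0.9, -0.8, -1.3]
opening: 0.339
```

{"fn": "drive_tool", "kwargs": {"deltas": [[[0,-0.04,-0.004],0],[[0,-0.04,-0.003],0],[[0,-0.04,0],0],[[0,-0.04,0],0],[[0,-0.04,0],0],[[-0.02,-0.02,0],-0.03],[[-0.04,-0.01,0],-0.03],[[-0.04,-0.01,0],-0.03],[[-0.04,-0.01,0],-0.03],[[-0.04,-0.01,0],-0.03]]}}

```text
time_s: 17.45
eef_pos: [0.5111, -0.2429, 0.0474]
eef_rot: [0.016, 0.565, 0.825, 0.022]
wrist_force: [-1.6, -0.9, -0.4]
opening: 0.331
```

{"fn": "drive_tool", "kwargs": {"deltas": [[[-0.03,-0.008,-0.005],-0.02],[[-0.025,-0.006,-0.004],-0.02],[[-0.008,-0.002,0],0],[[0,0,0],0],[[0,0,0],0]]}}

```text
time_s: 17.95
eef_pos: [0.4445, -0.2625, 0.0447]
eef_rot: [0.02, 0.584, 0.811, 0.021]
wrist_force: [0.2, -0.3, -0.8]
opening: 0.335
```

```bash
python3 wr.py w13;python3 - <<'E'
from h import *
o,p,y=tool();print(p,y,o['opening'],Rq(o['eef_rot'])[:,2])
E
```

```text
[ 0.4448 -0.2625  0.0448] yaw_of_jaw(y axis) 0.324 [-0.8   0.24  1.91  0.06  0.95 -1.15] 18.0
[ 0.4448 -0.2625  0.0448] yaw_of_jaw(y axis) 0.324 0.3340575008777328 [ 0.05793902  0.00975184 -0.99827249]
```

View pics/w13.png

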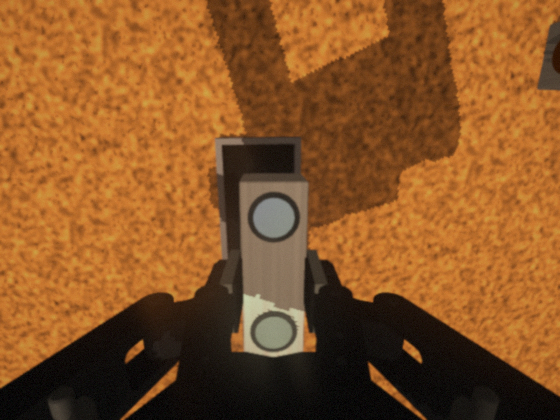

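Run:
```python
from h import *
c=np.load('last.npz')
w=px2w(c,[[274.3,217.5],[273.8,331]],.079);print('win',w,w.mean(0)); d=w[0]-w[1];print(np.arctan2(d[1],d[0]),np.hypot(*d[:2]))
n=px2w(c,[[217.5,139],[301,138.5]],.01);m=n.mean(0);print('nest end',n,m)
a=1.901;e=n[1]-n[0];print('short dir',np.arctan2(e[1],e[0]),np.hypot(*e[:2]))
for s in(1,-1):print(m[:2]+s*.057*np.array([np.cos(a),np.sin(a)]))
```

```text
win [[ 0.4336148  -0.23413753  0.079     ]
 [ 0.45219898 -0.29022344  0.079     ]] [ 0.44290689 -0.26218049  0.079     ]
1.8907625618981774 0.05908469250873378
nest end [[ 0.39465139 -0.21583696  0.01      ]
 [ 0.44418904 -0.19915263  0.01      ]] [ 0.41942021 -0.20749479  0.01      ]
short dir 0.3248682369932845 0.05227184443366228
[ 0.40093878 -0.15357414]
[ 0.43790165 -0.26141545]
```

Cassette centred at (0.443,-0.262) and aligned (1.89 against 1.90 rad). The nest is at (0.4385,-0.2613), so I shift 5 mm and descend.

{"fn": "drive_tool", "kwargs": {"deltas": [[[-0.003,0.0005,-0.01],0.005],[[-0.002,0.0005,-0.012],0],[[0,0,-0.008],0],[[0,0,0],0],[[0,0,0],0]]}}

```text
time_s: 18.5
eef_pos: [0.4417, -0.2601, 0.0115]
eef_rot: [0.02, 0.58, 0.814, 0.021]
wrist_force: [-0.6, 0.8, -1.3]
opening: 0.335
```

{"fn": "drive_tool", "kwargs": {"deltas": [[[-0.002,-0.001,-0.006],0],[[0,0,-0.004],0],[[0,0,-0.003],0],[[0,0,0],0]]}}

```text
time_s: 18.9
eef_pos: [0.4397, -0.2612, -0.0027]
eef_rot: [0.02, 0.58, 0.814, 0.021]
wrist_force: [-0.9, -0.5, -0.6]
opening: 0.335
```

{"fn": "drive_tool", "kwargs": {"deltas": [[[0,0,-0.002],0],[[0,0,-0.001],0],[[0,0,0],0]]}}

```text
time_s: 19.2
eef_pos: [0.4401, -0.2618, -0.0045]
eef_rot: [0.021, 0.58, 0.814, 0.021]
wrist_force: [-2.1, 1.0, 3.2]
opening: 0.331
```

Contact: the vertical force has changed sign, so it's on the floor. Releasing and rising.

{"fn": "drive_tool", "kwargs": {"deltas": [[[0,0,0],0],[[0,0,0],0],[[0,0,0],0],[[0,0,0],0],[[0,0,0.02],0],[[0,0,0.04],0],[[0,0,0.04],0],[[0,0,0.04],0]], "gripper": 1.0}}

```text
time_s: 20.0
eef_pos: [0.436, -0.2579, 0.1336]
eef_rot: [0.014, 0.58, 0.814, 0.022]
wrist_force: [0.7, -1.0, -0.7]
opening: 1.004
```

```bash
python3 wr.py w14 "[[.4385,-.2613,.029],[.4385,-.2613,.01]]"
python3 - <<'E'
from h import *
o,p,y=tool();print(p,y,o['opening'],Rq(o['eef_rot'])[:,2])
E
```

```text
[ 0.4395 -0.2611  0.141 ] yaw_of_jaw(y axis) 0.334 [-0.8   0.08  1.87  0.05  1.16 -1.16] 20.05
[[268.10435973 207.93488845]
 [267.35883724 202.71729082]]
[ 0.4395 -0.2611  0.141 ] yaw_of_jaw(y axis) 0.334 0.9962545626886904 [ 0.05732863  0.01167979 -0.99828704]
```

View pics/w14.png

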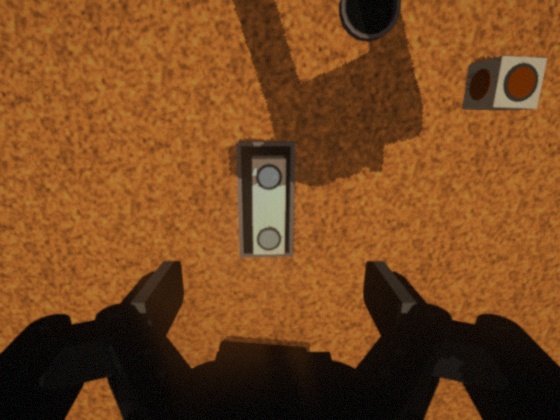

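The cassette lies flat in the oblong nest, parallel to it and centred at (269,207). Next is the cube.

{"fn": "drive_tool", "kwargs": {"deltas": [[[0.03,0.03,0],0],[[0.03,0.03,0],0],[[0.03,0.03,0],0],[[0.03,0.03,-0.005],0],[[0.03,0.03,-0.005],0],[[0.01,0.018,0],0],[[0,0,0],0],[[0,0,0],0]]}}

```text
time_s: 20.85
eef_pos: [0.608, -0.0899, 0.1353]
eef_rot: [0.027, 0.581, 0.813, 0.021]
wrist_force: [-0.4, 0.5, -0.2]
opening: 1.0
```

```bash
python3 wr.py w15 "[[.601,-.0923,.042],[.601,-.0923,.0]]"
python3 - <<'E'
from h import *
o,p,y=tool();print(p,y,o['opening'],Rq(o['eef_rot'])[:,2])
E
```

```text
[ 0.6078 -0.0902  0.1353] yaw_of_jaw(y axis) 0.330 [-0.36  0.29  1.63  0.03  1.15 -0.69] 20.9
[[257.25564102 204.83035479]
 [256.54103477 193.14032753]]
[ 0.6078 -0.0902  0.1353] yaw_of_jaw(y axis) 0.330 0.9989497312475593 [ 0.06858897  0.00276991 -0.99764116]
```

View pics/w15.png

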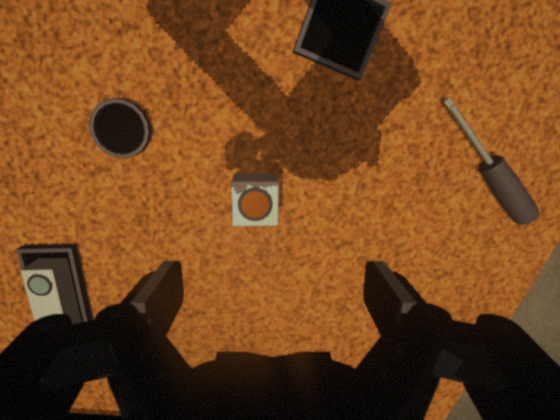

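The cube's window is at (255,204), within 1.5 mm of the estimate and square to the jaws. Descending.

{"fn": "drive_tool", "kwargs": {"deltas": [[[-0.003,-0.001,-0.03],0],[[-0.003,-0.001,-0.04],0],[[0,0,-0.03],0],[[0,0,-0.015],0],[[0,0,-0.01],0],[[0,0,0],0],[[0,0,0],0]]}}

```text
time_s: 21.6
eef_pos: [0.5997, -0.1012, 0.0095]
eef_rot: [0.03, 0.585, 0.81, 0.021]
wrist_force: [-0.8, 0.7, -0.0]
opening: 0.999
```

{"fn": "drive_tool", "kwargs": {"deltas": [[[0.001,0.005,-0.006],0],[[0.001,0.005,-0.006],0],[[0,0,-0.003],0],[[0,0,0],0]]}}

```text
time_s: 22.0
eef_pos: [0.6043, -0.0914, -0.0032]
eef_rot: [0.033, 0.585, 0.81, 0.022]
wrist_force: [0.0, -0.4, 0.2]
opening: 1.001
```

{"fn": "drive_tool", "kwargs": {"deltas": [[[-0.001,0,-0.003],0],[[-0.001,0,-0.002],0],[[0,0,-0.001],0],[[0,0,0],0]]}}

```text
time_s: 22.4
eef_pos: [0.6025, -0.0912, -0.0093]
eef_rot: [0.034, 0.585, 0.81, 0.022]
wrist_force: [0.4, -0.5, -0.9]
opening: 1.003
```

{"fn": "drive_tool", "kwargs": {"deltas": [[[0,0,0],0],[[0,0,0],0],[[0,0,0],0],[[0,0,0],0],[[0,0,0],0],[[0,0,0],0]], "gripper": 0.0}}

```text
time_s: 23.0
eef_pos: [0.603, -0.0916, -0.0084]
eef_rot: [0.034, 0.585, 0.81, 0.022]
wrist_force: [0.2, 0.8, -0.3]
opening: 0.463
```

```bash
python3 wr.py w16
python3 - <<'E'
from h import *
c=camera('side'); u,v=w2px(c,[[.6,-.09,.03]])[0].astype(int)
g=c['frame'][max(0,v-70):v+50,max(0,u-80):u+80]
cv2.imwrite(f'pics/side16.png',cv2.resize(g,None,fx=4.5,fy=4.5,interpolation=cv2.INTER_CUBIC)[:,:,::-1])
E
```

```text
[ 0.603  -0.0916 -0.0084] yaw_of_jaw(y axis) 0.321 [-0.36  0.49  1.71  0.03  0.87 -0.7 ] 23.05
```

View pics/w16.png

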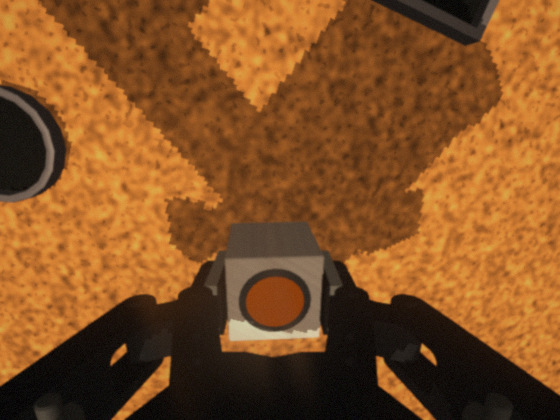

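View pics/side16.png

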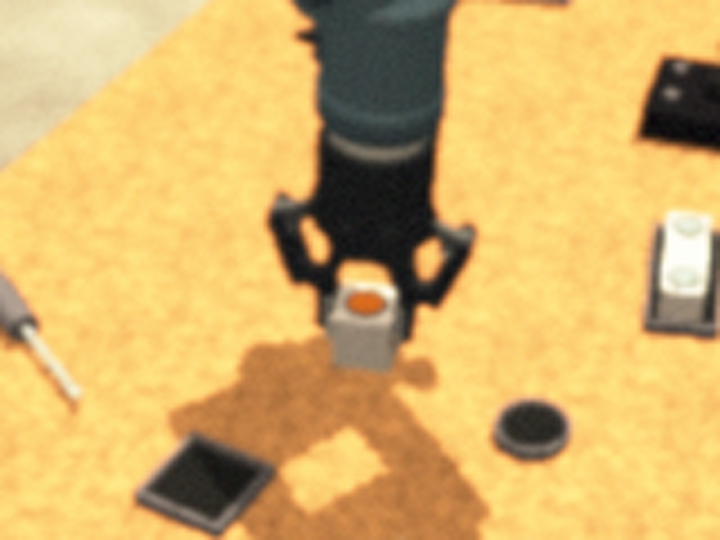

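The cube is gripped squarely. Lifting and carrying it to the square nest with a turn of about -0.34 rad.

{"fn": "drive_tool", "kwargs": {"deltas": [[[0,0,0.01],0],[[0,0,0.012],0],[[0.002,0.015,0.006],-0.04],[[0.003,0.02,0],-0.05],[[0.003,0.02,0],-0.05],[[0.003,0.02,0],-0.05],[[0.003,0.02,0],-0.05],[[0.003,0.02,0],-0.05],[[0.003,0.02,0],-0.04],[[0.002,0.015,0],0]]}}

```text
time_s: 24.1
eef_pos: [0.6273, 0.0611, 0.0296]
eef_rot: [0.04, 0.717, 0.696, 0.017]
wrist_force: [0.0, -0.1, -1.5]
opening: 0.463
```

Run:
```python
from h import *
o,p,y=tool();print(p,y,o['opening'],Rq(o['eef_rot'])[:,2])
```

```text
[0.6273 0.0611 0.0296] yaw_of_jaw(y axis) -0.028 0.462781448378202 [ 0.08027109 -0.03296576 -0.99622779]
```

View wrist.

{"fn": "drive_tool", "kwargs": {"deltas": [[[0,0.004,0],0],[[0,0.003,0],0],[[0,0,0],0]]}}

```text
time_s: 24.4
eef_pos: [0.6278, 0.0699, 0.0318]
eef_rot: [0.04, 0.716, 0.697, 0.018]
wrist_force: [-1.0, -0.7, -2.0]
opening: 0.462
```

```bash
python3 wr.py w17
python3 - <<'E'
from h import *
c=camera('side'); u,v=w2px(c,[[.626,.07,.03]])[0].astype(int)
g=c['frame'][max(0,v-70):v+50,max(0,u-80):u+80]
cv2.imwrite(f'pics/side17.png',cv2.resize(g,None,fx=4.5,fy=4.5,interpolation=cv2.INTER_CUBIC)[:,:,::-1])
f=cv2.imread('pics/w17.png')[160:360,170:370]
cv2.imwrite('pics/w17c.png',cv2.resize(f,None,fx=3,fy=3))
E
```

```text
[0.6279 0.0696 0.0317] yaw_of_jaw(y axis) -0.026 [-0.06  0.46  1.65 -0.03  0.95 -0.02] 24.45
```

View pics/w17c.png

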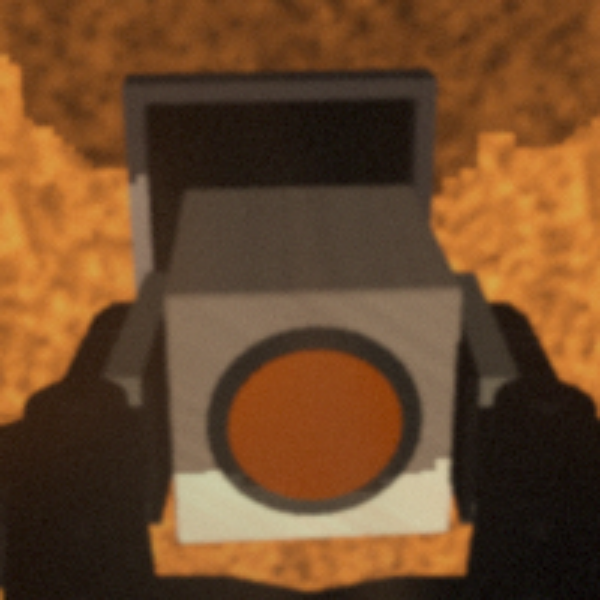

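View pics/side17.png

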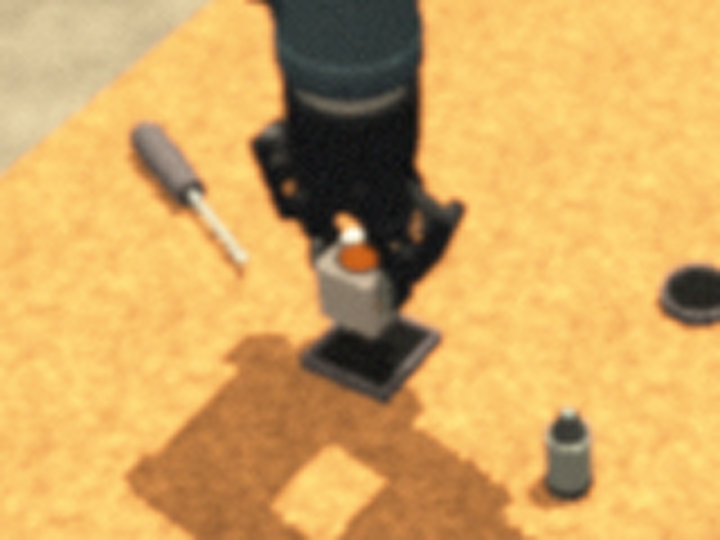

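Run:
```python
from h import *
c=np.load('last.npz')
g=lambda P,z:px2w(c,np.array(P,float)/3+[170,160],z)
t=g([[165,292],[462,288],[450,530],[178,542]],.082);b=g([[183,188],[418,186]],.040);n=g([[124,76],[436,72]],.01)
print(t,t.mean(0));print(b,b.mean(0));print(n,n.mean(0)); d=n[1]-n[0];print(np.arctan2(d[1],d[0]))
d=b[1]-b[0];print(np.arctan2(d[1],d[0]))
```

```text
[[0.60542421 0.09145416 0.082     ]
 [0.64493926 0.08936866 0.082     ]
 [0.64422603 0.04968869 0.082     ]
 [0.60424507 0.05144075 0.082     ]] [0.62470864 0.07048807 0.082     ]
[[0.60577382 0.09065603 0.04      ]
 [0.64724811 0.08868313 0.04      ]] [0.62651097 0.08966958 0.04      ]
[[0.59357053 0.10426701 0.01      ]
 [0.65679137 0.10220974 0.01      ]] [0.62518095 0.10323837 0.01      ]
-0.032529542315210644
-0.0475333897654519
```

The cube's base is centred within about 1 mm of the nest and aligned. Lowering.

{"fn": "drive_tool", "kwargs": {"deltas": [[[0,0.0005,-0.008],0.01],[[0,0,-0.008],0],[[0,0,-0.008],0],[[0,0,-0.003],0],[[0,0,0],0]]}}

```text
time_s: 25.0
eef_pos: [0.6268, 0.0675, 0.001]
eef_rot: [0.04, 0.713, 0.699, 0.017]
wrist_force: [-0.3, -0.3, -1.8]
opening: 0.463
```

{"fn": "drive_tool", "kwargs": {"deltas": [[[0.001,0.002,-0.001],0],[[0,0,-0.002],0],[[0,0,-0.001],0],[[0,0,0],0]]}}

```text
time_s: 25.4
eef_pos: [0.6281, 0.0697, -0.0033]
eef_rot: [0.04, 0.713, 0.7, 0.017]
wrist_force: [0.0, 0.0, -1.7]
opening: 0.463
```

{"fn": "drive_tool", "kwargs": {"deltas": [[[0,0,-0.001],0],[[0,0,-0.001],0],[[0,0,-0.001],0],[[0,0,0],0]]}}

```text
time_s: 25.8
eef_pos: [0.6288, 0.0697, -0.0051]
eef_rot: [0.04, 0.713, 0.7, 0.018]
wrist_force: [-0.2, 1.1, -0.8]
opening: 0.468
```

{"fn": "drive_tool", "kwargs": {"deltas": [[[0,0,-0.001],0],[[0,0,0],0]]}}

```text
time_s: 26.0
eef_pos: [0.6292, 0.0697, -0.0051]
eef_rot: [0.041, 0.713, 0.7, 0.018]
wrist_force: [-0.1, 0.4, -2.2]
opening: 0.467
```

{"fn": "drive_tool", "kwargs": {"deltas": [[[0,0,0],0],[[0,0,0],0],[[0,0,0],0],[[0,0,0],0],[[0,0,0.015],0],[[0,0,0.03],0],[[0,0,0.03],0],[[0,0,0.03],0],[[0,0,0.02],0],[[0,0,0],0]], "gripper": 1.0}}

```text
time_s: 27.0
eef_pos: [0.6292, 0.0697, 0.1289]
eef_rot: [0.042, 0.713, 0.7, 0.019]
wrist_force: [1.0, -0.3, -0.3]
opening: 1.0
```

```bash
python3 wr.py w18 "[[.6255,.0702,.045],[.6255,.0702,.01]]"
python3 - <<'E'
from h import *
o,p,y=tool();print(p,y,o['opening'],Rq(o['eef_rot'])[:,2])
E
```

```text
[0.6285 0.0697 0.1274] yaw_of_jaw(y axis) -0.018 [-0.06  0.33  1.6  -0.03  1.12 -0.03] 27.05
[[259.6929489  206.36935009]
 [258.03399659 195.51229278]]
[0.6285 0.0697 0.1274] yaw_of_jaw(y axis) -0.018 1.000757647044859 [ 0.08319325 -0.03282855 -0.99599255]
```

View pics/w18.png

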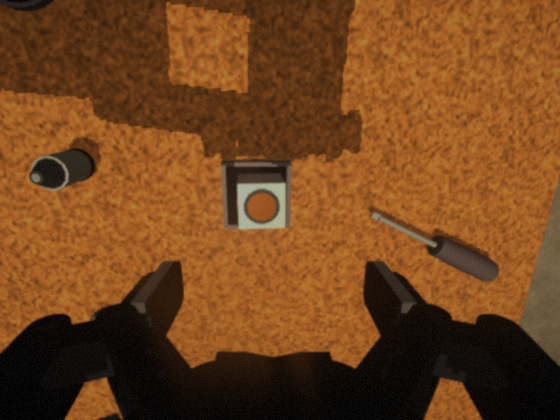

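The cube is in the square nest, window at (262,206), parallel to the walls. Last is the slim objective.

{"fn": "drive_tool", "kwargs": {"deltas": [[[-0.02,0.004,0],0],[[-0.025,0.005,0],0],[[-0.025,0.005,0],0],[[-0.025,0.005,0],0],[[-0.025,0.005,0],0],[[-0.02,0.004,0],0],[[-0.008,0.002,0],0],[[0,0,0],0],[[0,0,0],0]]}}

```text
time_s: 27.95
eef_pos: [0.4688, 0.1, 0.1173]
eef_rot: [0.036, 0.714, 0.699, 0.013]
wrist_force: [0.6, 0.3, 0.2]
opening: 1.0
```

```bash
python3 wr.py w19 "[[.4675,.103,.046],[.4675,.103,.062]]"
python3 - <<'E'
from h import *
o,p,y=tool();print(p,y,o['opening'],Rq(o['eef_rot'])[:,2])
E
```

```text
[0.469  0.1    0.1173] yaw_of_jaw(y axis) -0.019 [-0.02  0.03  1.98 -0.04  1.06  0.02] 28.0
[[264.79893927 207.94607535]
 [265.75175125 214.34329325]]
[0.469  0.1    0.1173] yaw_of_jaw(y axis) -0.019 1.0011911949188743 [ 0.06863907 -0.03244577 -0.99711381]
```

View pics/w19.png

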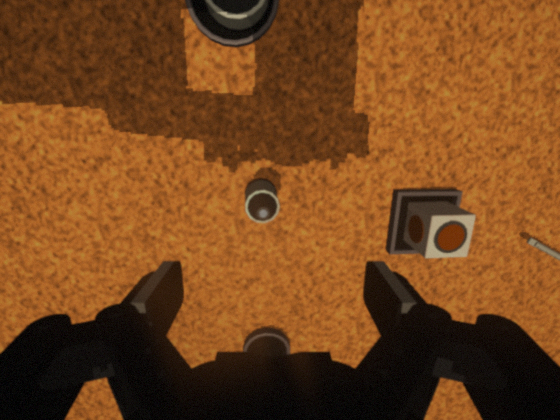

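The slim objective's shoulder is at (262,205), which puts it at about (0.466, 0.1045). Descending in gentle steps.

{"fn": "drive_tool", "kwargs": {"deltas": [[[-0.001,0.002,-0.02],0],[[0,0.002,-0.025],0],[[0,0,-0.025],0],[[0,0,-0.02],0],[[0,0,-0.01],0],[[0,0,-0.005],0],[[0,0,0],0]]}}

```text
time_s: 28.7
eef_pos: [0.4763, 0.1023, 0.0103]
eef_rot: [0.039, 0.715, 0.698, 0.016]
wrist_force: [0.3, -0.4, 0.4]
opening: 1.002
```

{"fn": "drive_tool", "kwargs": {"deltas": [[[-0.004,0.001,-0.004],0],[[-0.004,0.001,-0.004],0],[[-0.001,0,-0.003],0],[[0,0,0],0],[[0,0,0],0]]}}

```text
time_s: 29.2
eef_pos: [0.4691, 0.1045, 0.0012]
eef_rot: [0.04, 0.715, 0.698, 0.018]
wrist_force: [0.4, 0.1, 0.3]
opening: 0.996
```

{"fn": "drive_tool", "kwargs": {"deltas": [[[-0.002,0,-0.003],0],[[0,0,-0.002],0],[[0,0,0],0]]}}

```text
time_s: 29.5
eef_pos: [0.4675, 0.1046, -0.0036]
eef_rot: [0.041, 0.714, 0.698, 0.018]
wrist_force: [-0.4, -0.7, 0.5]
opening: 1.001
```

{"fn": "drive_tool", "kwargs": {"deltas": [[[0,0,0],0],[[0,0,0],0],[[0,0,0],0],[[0,0,0],0],[[0,0,0],0],[[0,0,0],0],[[0,0,0],0]], "gripper": 0.0}}

```text
time_s: 30.2
eef_pos: [0.4671, 0.1046, -0.0029]
eef_rot: [0.04, 0.714, 0.698, 0.018]
wrist_force: [1.0, -1.1, -0.8]
opening: 0.311
```

```bash
python3 wr.py w20
python3 - <<'E'
from h import *
c=camera('side'); u,v=w2px(c,[[.4675,.103,.03]])[0].astype(int)
g=c['frame'][max(0,v-70):v+50,max(0,u-80):u+80]
cv2.imwrite(f'pics/side20.png',cv2.resize(g,None,fx=4.5,fy=4.5,interpolation=cv2.INTER_CUBIC)[:,:,::-1])
E
```

```text
[ 0.4672  0.1046 -0.0029] yaw_of_jaw(y axis) -0.022 [-0.    0.25  2.04 -0.05  0.77  0.05] 30.25
```

View pics/w20.png

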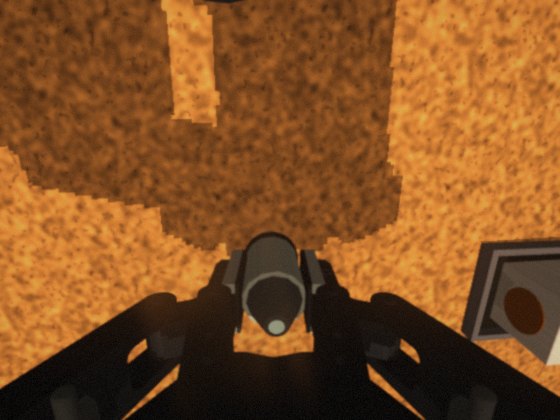

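View pics/side20.png

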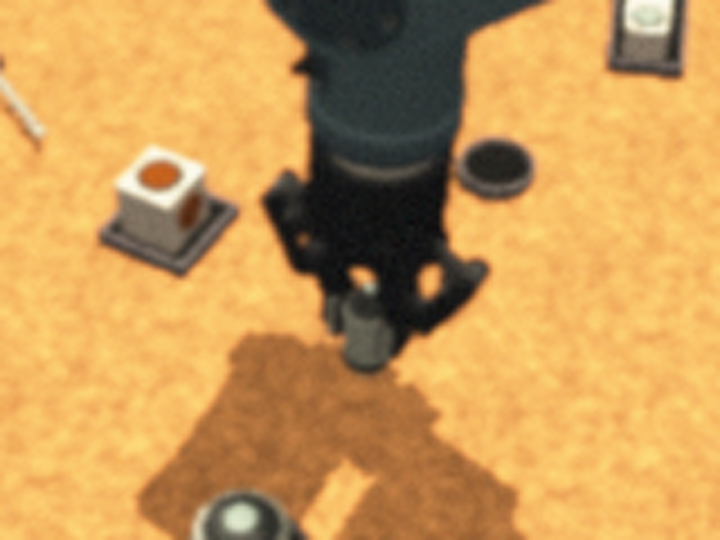

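The slim objective is gripped on its cylinder, and the cube stands flat behind it. Lifting and carrying.

{"fn": "drive_tool", "kwargs": {"deltas": [[[0,0,0.01],0],[[0,0,0.012],0],[[0,-0.015,0.004],0],[[0,-0.025,0],0],[[0,-0.025,0],0],[[0,-0.025,0],0],[[0,-0.025,0],0],[[0,-0.025,0],0],[[0,-0.015,0],0],[[0,0,0],0]]}}

```text
time_s: 31.3
eef_pos: [0.4709, -0.0565, 0.0339]
eef_rot: [0.045, 0.713, 0.699, 0.02]
wrist_force: [0.0, -0.4, -0.7]
opening: 0.31
```

{"fn": "drive_tool", "kwargs": {"deltas": [[[0,0,0],0],[[0,0,0],0]]}}

```text
time_s: 31.5
eef_pos: [0.4713, -0.0562, 0.0351]
eef_rot: [0.046, 0.713, 0.699, 0.021]
wrist_force: [-0.0, 0.3, -0.8]
opening: 0.308
```

```bash
python3 wr.py w21
python3 - <<'E'
from h import *
o,p,y=tool();print(p,y,o['opening'],Rq(o['eef_rot'])[:,2])
f=cv2.imread('pics/w21.png')[160:360,170:370]
cv2.imwrite('pics/w21c.png',cv2.resize(f,None,fx=3,fy=3))
E
```

```text
[ 0.4713 -0.056   0.035 ] yaw_of_jaw(y axis) -0.019 [-0.37  0.14  2.06  0.    0.83 -0.35] 31.55
[ 0.4713 -0.056   0.035 ] yaw_of_jaw(y axis) -0.019 0.31055191278317695 [ 0.09347635 -0.03589169 -0.99497435]
```

View pics/w21c.png

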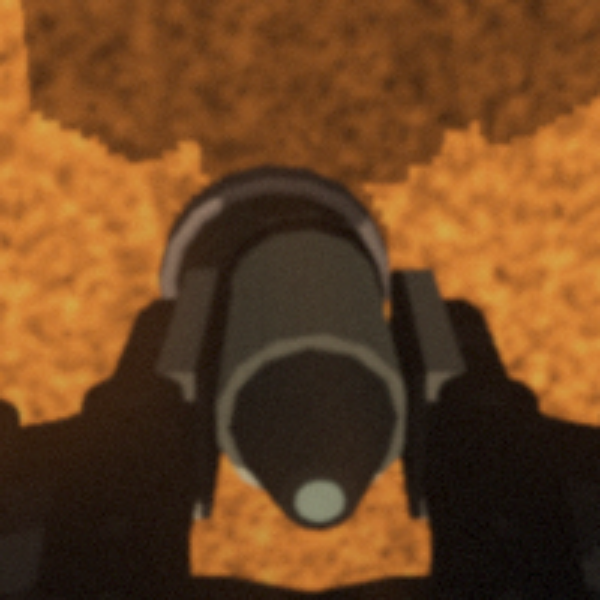

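Run:
```python
from h import *
c=np.load('last.npz');R=Rq(get_obs()['eef_rot'])
g=lambda P,z:px2w(c,np.array(P,float)/3+[170,160],z)
s=g([[215,415],[407,415],[311,418],[320,500]],[.084,.084,.084,.1]) if 0 else np.r_[g([[215,415],[407,415],[311,418]],.084),g([[320,500]],.1)]
print(s); print('base if along tool',s[2]+R[:,2]*.046, 'base if upright',s[2,:2])
n=g([[160,270],[390,270],[275,167]],.01);print(n)
b=g([[311,230]],.038);print('base far edge',b)
```

```text
[[ 0.4536855  -0.05452999  0.084     ]
 [ 0.48082269 -0.05679732  0.084     ]
 [ 0.46708869 -0.05613027  0.084     ]
 [ 0.46664757 -0.05726815  0.1       ]]
base if along tool [ 0.47138861 -0.05778128  0.03823118] base if upright [ 0.46708869 -0.05613027]
[[ 0.44098227 -0.06634362  0.01      ]
 [ 0.49175537 -0.06960328  0.01      ]
 [ 0.46680412 -0.04393291  0.01      ]]
base far edge [[ 0.47172159 -0.04698234  0.038     ]]
```

{"fn": "drive_tool", "kwargs": {"deltas": [[[-0.001,-0.006,0],0],[[-0.001,-0.006,-0.004],0],[[0,0,-0.006],0],[[0,0,0],0],[[0,0,0],0]]}}

```text
time_s: 32.05
eef_pos: [0.4685, -0.0669, 0.0237]
eef_rot: [0.045, 0.712, 0.7, 0.021]
wrist_force: [0.9, -0.3, -0.8]
opening: 0.313
```

```bash
python3 wr.py w22
python3 - <<'E'
from h import *
o,p,y=tool();print(p,y,o['opening'],Rq(o['eef_rot'])[:,2])
f=cv2.imread('pics/w22.png')[160:360,170:370]
cv2.imwrite('pics/w22c.png',cv2.resize(f,None,fx=3,fy=3))
c=camera('side'); u,v=w2px(c,[[.4675,-.07,.03]])[0].astype(int)
g=c['frame'][max(0,v-70):v+50,max(0,u-80):u+80]
cv2.imwrite(f'pics/side22.png',cv2.resize(g,None,fx=4.5,fy=4.5,interpolation=cv2.INTER_CUBIC)[:,:,::-1])
E
```

```text
[ 0.4684 -0.0668  0.0236] yaw_of_jaw(y axis) -0.015 [-0.4   0.17  2.07  0.    0.81 -0.38] 32.1
[ 0.4684 -0.0668  0.0236] yaw_of_jaw(y axis) -0.015 0.31331933075939034 [ 0.09207074 -0.03480649 -0.99514395]
```

View pics/w22c.png

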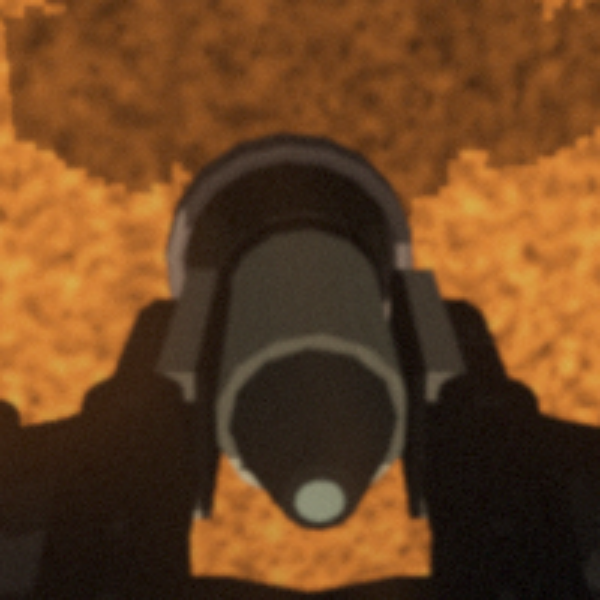

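View pics/side22.png

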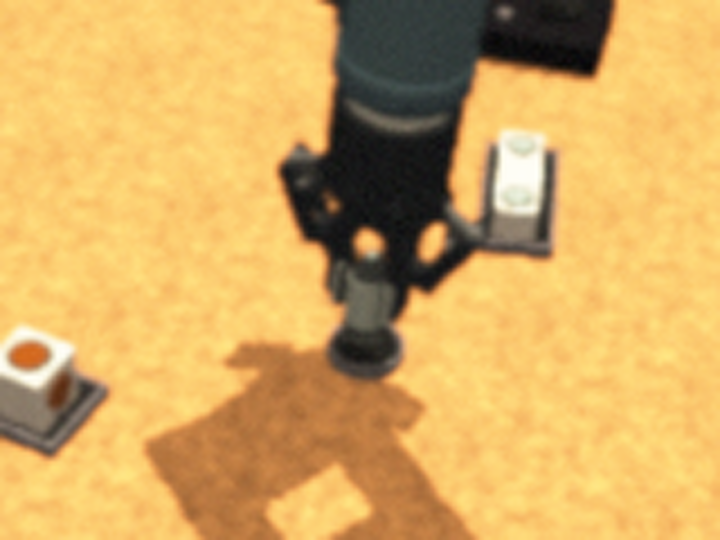

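Over the nest within 1–2 mm. Lowering.

{"fn": "drive_tool", "kwargs": {"deltas": [[[0,-0.001,-0.006],0],[[0,0,-0.006],0],[[0,0,-0.003],0],[[0,0,0],0]]}}

```text
time_s: 32.55
eef_pos: [0.4686, -0.0678, 0.0075]
eef_rot: [0.045, 0.712, 0.7, 0.021]
wrist_force: [0.3, -0.2, -0.8]
opening: 0.313
```

{"fn": "drive_tool", "kwargs": {"deltas": [[[0,0,-0.003],0],[[0,0,-0.002],0],[[0,0,-0.001],0],[[0,0,0],0]]}}

```text
time_s: 32.95
eef_pos: [0.4686, -0.0678, 0.0009]
eef_rot: [0.045, 0.712, 0.7, 0.021]
wrist_force: [0.3, 0.2, -1.0]
opening: 0.31
```

{"fn": "drive_tool", "kwargs": {"deltas": [[[0,0,-0.001],0],[[0,0,-0.001],0],[[0,0,0],0]]}}

```text
time_s: 33.25
eef_pos: [0.469, -0.0679, 0.0003]
eef_rot: [0.045, 0.712, 0.701, 0.021]
wrist_force: [-1.0, -0.2, 0.2]
opening: 0.309
```

It's touching the floor. Releasing and rising straight up.

{"fn": "drive_tool", "kwargs": {"deltas": [[[0,0,0],0],[[0,0,0],0],[[0,0,0],0],[[0,0,0],0],[[0,0,0.01],0],[[0,0,0.03],0],[[0,0,0.03],0],[[0,0,0.03],0],[[0,0,0.03],0],[[0,0,0],0]], "gripper": 1.0}}

```text
time_s: 34.25
eef_pos: [0.468, -0.0676, 0.1377]
eef_rot: [0.045, 0.712, 0.7, 0.021]
wrist_force: [1.0, 0.7, -0.3]
opening: 0.995
```

```bash
python3 wr.py w23 "[[.4678,-.071,.049],[.4678,-.071,.01]]"
```

```text
[ 0.4668 -0.0671  0.1358] yaw_of_jaw(y axis) -0.015 [-0.4  -0.04  2.01  0.    1.08 -0.38] 34.3
[[262.90834367 208.79012002]
 [260.41643301 196.70001863]]
```

View pics/w23.png

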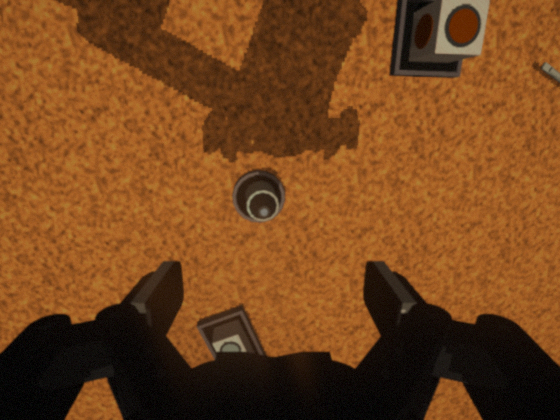

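The slim objective stands in its nest, ring at (262,205) and rim at (259,196). I'll clear the arm for a final check from above and from the side.

{"fn": "drive_tool", "kwargs": {"deltas": [[[0,0,0.04],0],[[0,-0.01,0.04],0],[[-0.01,-0.03,0.01],0],[[-0.02,-0.04,0],0],[[-0.02,-0.04,0],0],[[-0.02,-0.04,0],0],[[-0.02,-0.04,0],0],[[-0.02,-0.04,0],0],[[-0.02,-0.04,0],0],[[-0.02,-0.04,0],0]]}}

```text
time_s: 35.3
eef_pos: [0.3062, -0.3889, 0.2211]
eef_rot: [0.037, 0.709, 0.704, 0.02]
wrist_force: [0.9, 0.5, -0.2]
opening: 1.002
```

{"fn": "drive_tool", "kwargs": {"deltas": [[[-0.02,-0.03,0],0],[[-0.02,-0.02,0],0],[[0,0,0],0],[[0,0,0],0],[[0,0,0],0]]}}

```text
time_s: 35.8
eef_pos: [0.2598, -0.4421, 0.2152]
eef_rot: [0.033, 0.712, 0.701, 0.022]
wrist_force: [-0.4, 0.4, 0.3]
opening: 0.999
```

Run:
```python
from h import *
print(tool()[1:])
c=camera("top");f=c["frame"]
a=f[140:270,90:500]; cv2.imwrite('pics/f1.png',cv2.resize(a[:,:200],None,fx=4,fy=4,interpolation=cv2.INTER_CUBIC)[:,:,::-1])
cv2.imwrite('pics/f2.png',cv2.resize(a[:,200:],None,fx=3.8,fy=3.8,interpolation=cv2.INTER_CUBIC)[:,:,::-1])
c=camera("side");f=c["frame"];cv2.imwrite('pics/f3.png',cv2.resize(f[100:370,150:400],None,fx=2.2,fy=2.2,interpolation=cv2.INTER_CUBIC)[:,:,::-1])
S=6
c=camera('top');hsv=cv2.cvtColor(c['frame'],cv2.COLOR_RGB2HSV).astype(np.float32)
def run(name,P,z,r,fn):
    q=w2px(c,[[*P,z]])[0]; x0,y0=(q-r).astype(int)
    h=cv2.resize(hsv[y0:y0+2*r,x0:x0+2*r],None,fx=S,fy=S)
    m=fn(h).astype(np.uint8)*255
    k=max(cv2.findContours(m,cv2.RETR_EXTERNAL,cv2.CHAIN_APPROX_NONE)[0],key=cv2.contourArea).reshape(-1,2)
    w=(px2w(c,(k+.5)/S-.5+[x0,y0],z)[:,:2]*1000).astype(np.float32);rr=cv2.minAreaRect(w)
    print(name,np.round(rr[0],1),np.round(rr[1],1),round(rr[2],1))
br=lambda h:(h[...,1]<80)&(h[...,2]>130)
run('cube',(.626,.07),.045,14,br);run('cass',(.439,-.261),.029,26,br)
run('wide',(.451,.262),.039,11,br);run('slim',(.468,-.071),.049,7,br)
```

```text
(array([ 0.2598, -0.4421,  0.2152]), 'yaw_of_jaw(y axis) -0.014')
cube [622.2  67.7] [60.7 58. ] 88.5
cass [ 441.4 -261.4] [30.9 91. ] 18.8
wide [454.7 261.5] [49.5 46.5] 89.3
slim [470.7 -68.8] [5.6 6. ] 88.5
```

View pics/f1.png

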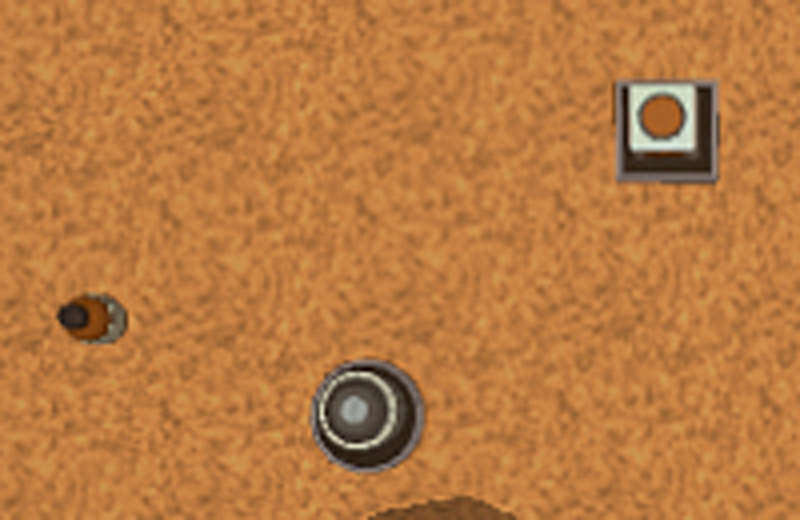

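View pics/f2.png

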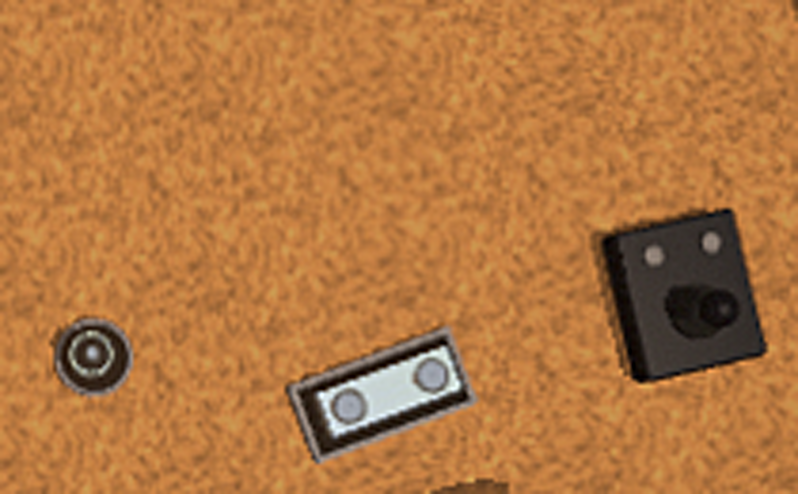

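View pics/f3.png

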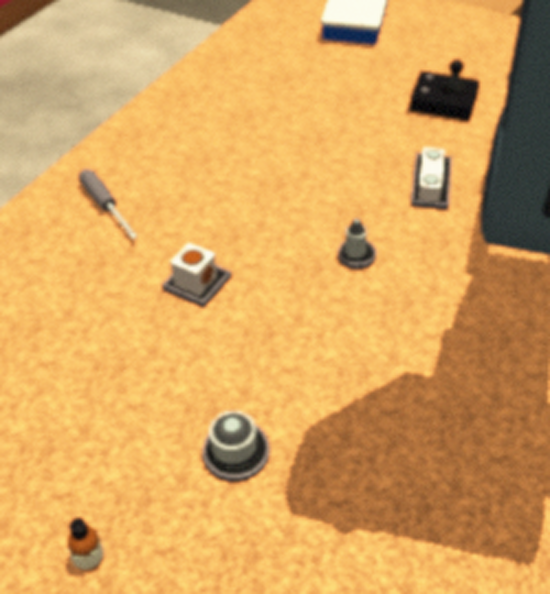

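Run:
```python
from h import *
c=camera('top')
print('cube',px2w(c,[[662/4+90-.4,116/4+140-.4]],.045),'corners',px2w(c,np.array([[629,84],[696,84],[629,152],[696,152]])/4+[89.6,139.6],.045))
print('slim lens',px2w(c,[[92/3.8+290-.4,352/3.8+140-.4]],.065))
print(get_obs()['time_s'])
```

```text
cube [[0.62970026 0.06993812 0.045     ]] corners [[0.65001891 0.08981485 0.045     ]
 [0.64893538 0.04877847 0.045     ]
 [0.60804324 0.09048824 0.045     ]
 [0.60699464 0.04958187 0.045     ]]
slim lens [[ 0.47051136 -0.06815533  0.065     ]]
36.0
```

```bash
python3 -c "
from bench import hand_in
print(hand_in())"
```

```text
the job is handed in; nothing more can be done
None
```

All four optics are in their own nests, and I handed the job in at about 36 s of the 99 s allowed.

| Part | Offset from nest centre, by the last top view | Limit |
|---|---|---|
| Wide objective | about 4 mm | 10 mm |
| Slim objective | about 4 mm | 10 mm |
| Filter cube | about 2.5 mm | 13 mm |
| Filter cassette | about 2.5 mm | 13 mm |

- **Alignment:** The cassette measured about 0.01 rad from its nest's sides. The cube looks parallel to its nest in the top view, but I did not get an angle for it there.
- **Seating:** The last top and side pictures show every part upright inside its rim. The oil bottle and joystick look unmoved.
- **Fingertip offset:** The fingertips turned out to sit about 18 mm behind the reported TCP. My first grip on the wide objective held only its cone and slid off a few millimetres up. One regrip of the cassette also closed on nothing above it. Both parts stayed upright and were picked again lower.
- **Tool tilt:** The tool drifted to about 0.1 rad of tilt over the run, and I had no command to correct it. The parts stood flat once released.
- **Failed check:** My automatic outline failed for the cube (merged with the rim) and for the slim objective (caught only a small patch). I used the cube's corners and the objective's lens centre instead.

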